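# Strip a set press mould

## Task

The investment has set, so strip the mould stack: first lay the gauge ring from its top flat in the square metal tray, then draw the sleeve straight up and stand it around the stub of the clean ring base on the vibrator, ready for the next pour. Next stand the bare plaster mould upright, as it came, in the middle of the ribbed firing plate - it is brittle, so never tip or drop it - and last lay the used ring base, stub up, in the round dish to soak. Leave the plaster upper-jaw model that stands among these places where it is.

Things in the scene. Friction and masses are not known exactly. Their poses are not given: they have to be found in the camera images.
- used_base: used ring base, loose, foot of the stack (which stands, like all targets, on a grey-green mat, top 6 mm above the work surface): black round flange 68 mm in diameter, 8 mm thick, its top 62 mm in diameter, with an upright stub in the middle, 14 mm in diameter, from 8 to 30 mm above the underside, to take it by. At first only the flange shows. Origin: centre of the underside; z up
- mould: set investment mould, loose: off-white plaster cylinder, 43 mm in diameter and 52 mm high, with a blind channel 18 mm in diameter and 26 mm deep in its underside, which the stub of the used base stands in. At the start it stands on the flange of the used base inside the sleeve, and its top shows through the hole of the gauge ring. Origin: centre of its underside; z up
- sleeve: ring sleeve, loose: stiff grey plain tube, open at both ends, 54 mm outside and 48 mm inside diameter, 58 mm high. At the start it stands on the flange of the used base around the mould (2.5 mm clearance all round). Origin: centre of its lower end; z up
- gauge: gauge ring, loose, top of the stack: white plastic ring with a 34 mm hole; from below: spigot 42 mm in diameter and 4 mm high, flange 58 mm in diameter and 5 mm thick, collar to hold it by 46 mm in diameter and 14 mm high (23 mm in all). At the start the spigot sits in the sleeve's upper end and the flange on its rim. It goes spigot down. Origin: centre of the spigot's underside; z up
- steel_tray: square bare-metal tray, fixed, 86 x 86 mm, 81 mm inside, floor 2.5 mm thick, rim 10 to 12 mm high. Place of the gauge ring. Origin: centre of its underside; x and y along its sides, z up
- vibrator: small plaster vibrator, fixed: square white box, 88 x 88 mm, rounded edges, knob and switch on its front (-x), round black rubber top 82 mm in diameter at 30 mm height; in the middle of the top is fixed a clean black ring base just like the used one (flange top at 38 mm, stub 14 mm in diameter up to 60 mm). Place of the sleeve. Origin: centre of its underside, z up
- clean_seat (a point): point on the vibrator: on the axis of the clean ring base, at the height of its flange's top, 38 mm above the underside of the vibrator, where the centre of the sleeve's lower end belongs; z up
- firing_plate: square pale ceramic firing plate, fixed, 84 x 84 mm, with seven parallel ribs along its x axis, 12 mm apart; rib tops 13 mm above the underside. Place of the mould. Origin: centre of its underside; z up
- soak_dish: round white ceramic dish, fixed, 100 mm across the rim and 16 mm high, inner floor about 86 mm across, 4 mm above its underside. Place of the used ring base. Origin: centre of its underside; z up
- upper_model: bystander: loose plaster model of an upper jaw (with palate), 55 x 63 mm, 21 mm high, among the places on the mat; stays where it is. Origin: centre of its underside; z up

How it is judged:
By the outcome, as a careful person would: the job done as asked, in the order asked, and still so for the second after the job is handed in, with the robot touching nothing.
It also fails if it takes over 106 s, if anything falls off the work surface, if the arm or the gripper's body presses on something with over 40 N, if the wrist force passes 120 N, or if a joint passes its speed limit or range.

## Robot

A 6-joint arm with a two-finger parallel gripper is mounted at the origin on a cart in front of the work surface, level with it; the furniture and walls round the work are solid. World frame = base frame: x ahead of the robot, y to its left, z up, the work surface at z = 0. Lengths are in m, angles in rad, forces in N, time in s.
With the tool pointing down it reaches from about 0.425 to 0.925 m from the base axis. Payload 12.5 kg.
Tool frame: the origin (TCP) lies midway between the tips of the shut fingers; the grasp point (between the pads) lies 19 mm behind it; z points along the fingers, y is the line along which they close (so a half turn about z gives the same grasp; the last joint's range is limited). The gripper opens to 85 mm and grips with 20 to 120 N. Pads are 22 mm wide; open, the fingers measure 114 mm over their backs; the gripper's body (76 mm by 85 mm) begins 54 mm behind the grasp point. The pads swing forward as they close: fully open they stand 13 mm farther back than shut.
Start: joints at [-1.279, 0.491, 1.559, -0, 1.092, -0.106], TCP at [0.242, -0.576, 0.193] pointing down, gripper open.
Joint ranges: [-3.1, 3.1], [-0.84, 2.19], [0.05, 2.79], [-1.13, 4.28], [0.06, 2.93], [-2.69, 2.69]. Speed limits (rad/s): [2.22, 2.22, 2.79, 3.14, 3.14, 3.14].

## Interface

Orientations are given as a rotation vector (axis times angle).
In Python, from workcell import manip gives the robot as it stands.
- The arm moves only by the tool move_arm, never from a script. Its argument "deltas" is text: rows parted by semicolons, each of 7 numbers parted by spaces: the opening, from 0 (shut) to 1 (fully open), then the shift along the tool's x, y, z normalised to -1 to 1, where 1 is 0.2 m, then the turn, a rotation vector about the tool's x, y, z normalised to -1 to 1, where 1 is 0.5 rad. A call has 1 to 5 rows; each row is the pose to reach, as a shift and turn from the pose commanded when the call began, along the tool's axes at that moment; what a row does not reach only later rows make up. A row lasts 1/10 s, in which the tool goes at most 50 mm and 8.59 degrees, less where a joint would pass 70% of its speed; a pose out of reach is approached as far as the arm can. A call with a number of a shift or a turn outside -1 to 1 is refused whole. A call with a gripper value outside its range is refused whole. The fingers move at their own pace and stop on an object; "squeeze" is the grip in N (left out, the last holds). Time passes only in rows, so rows that repeat a pose let the fingers close. It gives the time, the measured TCP pose, the force, the opening and the grip force at its end, in the units of the state.
- manip.read_state(): the state, without advancing time (a new reading comes with each control period).
- manip.capture(name): name is "scene" or "side" or "wrist"; returns a dict with "img" (420x560x3 uint8, red, green, blue), "fov_y" (degrees; the focal length in pixels is half the picture's height over the tangent of half this angle, whatever the lens; pixels are square), "cx", "cy" (the principal point, pixels), "view" (4x4, takes a point from world to camera coordinates). Camera axes: x right, y down, z forward; pixel columns grow to the right and rows downward; lengths in m; the calibration is good to about 2 mm. A picture is of the moment at which its call begins. There is no depth.
- manip.hand_in(): hands the job in; it is judged then, once.
The state is a dict: "time_s": time; "q": joint angles; "dq": joint speeds; "tau": joint torques, N m; "position": TCP position; "tcp_rot": TCP orientation; "ft_force": force on the tool from outside, world axes, zero at the start; "ft_torque": the same for the moment, N m; "finger_gap": finger opening in m; "gripper_force": force on a finger pad.
Only numpy, scipy, OpenCV 4.12 (cv2) and the standard library are available. Lean on these libraries where they do the work, as an engineer would, in place of code of your own. Each camera call takes 0.05 s, during which the arm holds its last target. There are 200 camera calls.

## Working session

There is one attempt and no reset: what is moved stays moved. The work goes in short steps, Python scripts to look and compute and a tool call to move; the robot and the scene stay as the last step left them, time stands still between calls to the robot, and variables do not carry over. Pictures are saved under pics/ and viewed, at most 14 in all, crops included, and the job is handed in when it is done.

Besides the shell and the picture viewer there is one more tool, called by a JSON object that holds its "op" and its "data". move_arm: Moves the arm, as the interface text tells. Its arguments: {"type":"object","properties":{"deltas":{"type":"string"},"squeeze":{"type":"number"}},"required":["deltas"]}

```bash
mkdir -p pics; ls; python3 - <<'E'
from workcell import manip
import cv2, numpy as np
np.set_printoptions(precision=4,suppress=True)
s=manip.read_state(); print(s)
for n in("scene","side","wrist"):
    c=manip.capture(n); cv2.imwrite(f"pics/{n}0.png",c["img"][:,:,::-1]); print(n,c["fov_y"],c["cx"],c["cy"],c["view"])
E
```

```text
pics
{'time_s': 0.0, 'q': array([-1.2786,  0.4916,  1.5595,  0.    ,  1.0917, -0.1056]), 'dq': array([-0.0018,  0.0013, -0.    ,  0.0009, -0.0003, -0.0003]), 'tau': array([ -0.0035, -61.8457, -26.1592,  -0.0001,   0.0041,  -0.    ]), 'position': array([ 0.242 , -0.5759,  0.192 ]), 'tcp_rot': array([-3.0786, -0.6204,  0.0002]), 'ft_force': array([-0.5397,  0.3586,  0.3412]), 'ft_torque': array([-0.0175,  0.0793,  0.0102]), 'gripper_force': 0.0, 'finger_gap': 0.08508553418120646}
scene 50.8778356018131 283.35753269955177 213.12445759951038 [[-0.8831 -0.4691  0.0055  0.5584]
 [-0.2924  0.5411 -0.7885  0.109 ]
 [ 0.3669 -0.698  -0.615   0.8388]
 [ 0.      0.      0.      1.    ]]
side 43.544369491416774 269.4605866475038 213.9262926138815 [[-0.9232 -0.3836  0.0208  0.5514]
 [-0.1651  0.3473 -0.9231  0.089 ]
 [ 0.3469 -0.8557 -0.384   0.8653]
 [ 0.      0.      0.      1.    ]]
wrist 64.36267920800815 278.7227214282788 207.573822266863 [[ 0.3871 -0.922  -0.001  -0.6245]
 [-0.8839 -0.3714  0.2843 -0.0374]
 [-0.2625 -0.1092 -0.9587  0.3786]
 [ 0.      0.      0.      1.    ]]
```

View pics/scene0.png

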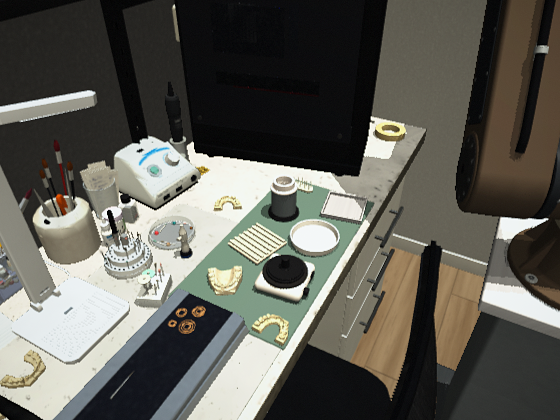

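View pics/side0.png

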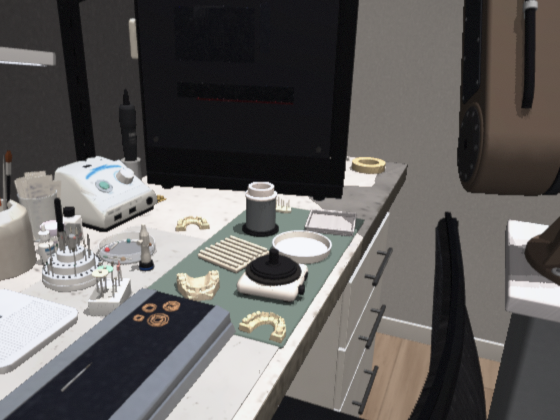

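View pics/wrist0.png

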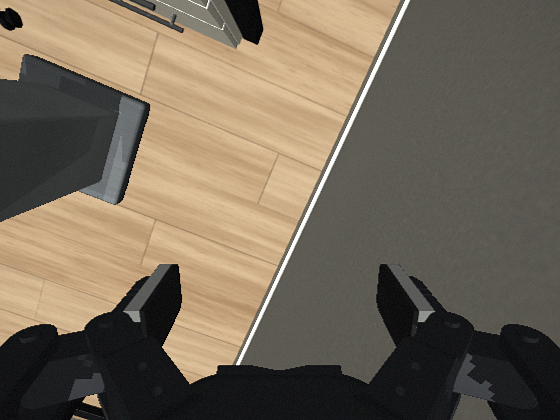

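The scene view shows stack (284,200), tray (344,207), dish (314,238), ribbed plate (257,243), vibrator (286,272) and the upper model (225,280) on the green mat, with a monitor behind them. The side view shows the same things; the wrist view has only the floor and the table edge.

```bash
cat > h.py <<'E'
from workcell import manip
import cv2, numpy as np
np.set_printoptions(precision=4,suppress=True)
def ray(c,uv):
    f=210/np.tan(np.radians(c["fov_y"]/2)); V=np.array(c["view"]); R,t=V[:3,:3],V[:3,3]
    d=R.T@np.array([(uv[0]-c["cx"])/f,(uv[1]-c["cy"])/f,1]); return -R.T@t,d
def plane(c,uv,z):
    o,d=ray(c,uv); return (o+d*(z-o[2])/d[2])[:3]
def proj(c,p):
    f=210/np.tan(np.radians(c["fov_y"]/2)); V=np.array(c["view"]); q=V[:3,:3]@np.array(p)+V[:3,3]
    return np.array([c["cx"]+f*q[0]/q[2],c["cy"]+f*q[1]/q[2]])
E
python3 - <<'E'
from h import *
P={"scene":dict(gaugetop=((284,180),.098),base=((284,213),.014),tray=((344,208),.018),dish=((315,237),.022),plate=((258,243),.019),vibstub=((286,258),.066),model=((225,280),.02),lower=((271,328),.02),monL=((195,155),.1),monR=((358,174),.1),mat1=((372,200),.006),mat2=((308,176),.006),ring=((390,130),.01)),
"side":dict(gaugetop=((261,186),.098),tray=((331,222),.018),dish=((302,247),.022),plate=((235,252),.019),vibstub=((273,250),.066),model=((198,285),.02),lower=((263,325),.02))}
for n in P:
    c=manip.capture(n); print(n,"cam",ray(c,(0,0))[0])
    for k,(uv,z) in P[n].items(): print(k,plane(c,uv,z))
E
```

```text
scene cam [0.2172 0.7884 0.5987]
gaugetop [0.5664 0.1224 0.098 ]
base [0.5651 0.1237 0.014 ]
tray [0.4562 0.0507 0.018 ]
dish [0.4698 0.1721 0.022 ]
plate [0.5622 0.2384 0.019 ]
vibstub [0.4716 0.2935 0.066 ]
model [0.5631 0.3523 0.02  ]
lower [0.4399 0.4046 0.02  ]
monL [0.784 0.131 0.1  ]
monR [0.4404 0.0321 0.1   ]
mat1 [ 0.4163 -0.023   0.006 ]
mat2 [ 0.5872 -0.0435  0.006 ]
ring [ 0.4813 -0.3673  0.01  ]
side cam [0.2236 0.9211 0.4029]
gaugetop [0.5606 0.1317 0.098 ]
tray [0.4535 0.0502 0.018 ]
dish [0.4651 0.1799 0.022 ]
plate [0.5594 0.2373 0.019 ]
vibstub [0.4718 0.2923 0.066 ]
model [0.5605 0.3548 0.02  ]
lower [0.4374 0.407  0.02  ]
```

```bash
python3 - <<'E'
from h import *
a=manip.capture("scene");b=manip.capture("side")
def tri(u,v):
    (o1,d1),(o2,d2)=ray(a,u),ray(b,v)
    A=np.c_[d1,-d2]; s=np.linalg.lstsq(A,o2-o1,rcond=None)[0]
    return (o1+d1*s[0]+o2+d2*s[1])/2,np.linalg.norm(o1+d1*s[0]-o2-d2*s[1])
for k,u,v in [("monBL",(195,155),(143,182)),("monBR",(358,174),(340,198)),("text R",(319,93),(294,96)),("textL",(216,75),(178,88))]: print(k,tri(u,v))
E
```

```text
monBL (array([0.8735, 0.0334, 0.0258]), np.float64(0.00880139532191812))
monBR (array([ 0.4811, -0.1102,  0.0061]), np.float64(0.0025155601098891343))
text R (array([ 0.5659, -0.0332,  0.2265]), np.float64(0.0008376634864949168))
textL (array([ 0.8153, -0.0177,  0.2244]), np.float64(0.005066168751622088))
```

```bash
python3 - <<'E'
from h import *
a=manip.capture("scene");b=manip.capture("side")
def tri(u,v):
    (o1,d1),(o2,d2)=ray(a,u),ray(b,v)
    A=np.c_[d1,-d2]; s=np.linalg.lstsq(A,o2-o1,rcond=None)[0]
    return (o1+d1*s[0]+o2+d2*s[1])/2,np.linalg.norm(o1+d1*s[0]-o2-d2*s[1])
print("chair",tri((434,243),(450,217)))
def ln(c,u,v):
    o,d=ray(c,u);_,e=ray(c,v); n=np.cross(d,e); n/=np.linalg.norm(n); return n,n@o
# edge of monitor from images: last dark col per row
for n,c in(("scene",a),("side",b)):
    g=c["img"].max(2)
    print(n,[(r,[int(x) for x in np.where(np.abs(np.diff(g[r,300:440].astype(int)))>12)[0]+300][:8]) for r in (5,50,90,130,160)])
W=manip.capture("wrist");V=np.array(W["view"]);print("wristcam",-V[:3,:3].T@V[:3,3])
cv2.imwrite("pics/mon.png",cv2.resize(a["img"][100:300,180:400,::-1],None,fx=3,fy=3,interpolation=cv2.INTER_CUBIC)[:600])
E
```

```text
chair (array([0.2472, 0.2052, 0.1254]), np.float64(0.005168745407941554))
scene [(5, [385, 386]), (50, [379, 380]), (90, [373, 374]), (130, [367, 368, 373, 374, 375, 376, 381, 382]), (160, [361, 362, 406, 407, 408, 412, 413])]
side [(5, [357, 358]), (50, [353, 354]), (90, [350, 351]), (130, [347, 348]), (160, [344, 345, 347, 348, 349, 357, 358, 359])]
wristcam [ 0.3081 -0.5484  0.3735]
```

View pics/mon.png

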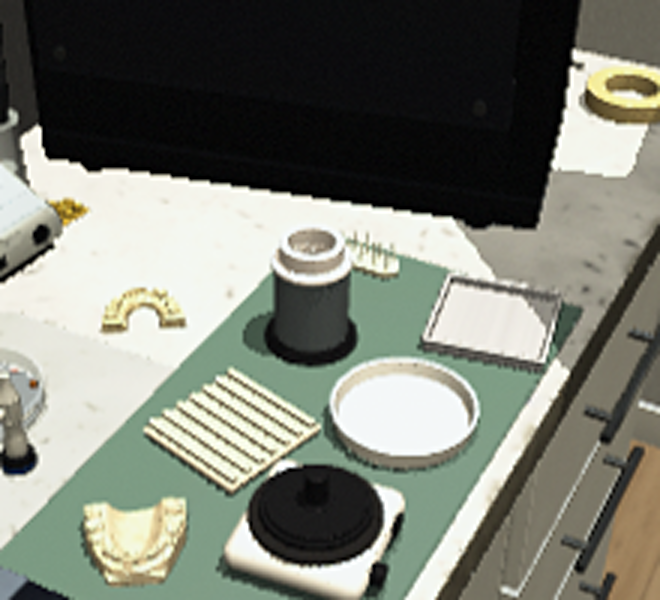

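The enlarged view shows the monitor's lower right corner at about (358,174), its right edge running up to (385,5), and everything on the mat unobstructed.

```bash
python3 - <<'E'
from h import *
a=manip.capture("scene");b=manip.capture("side")
def ln(c,u,v):
    o,d=ray(c,u);_,e=ray(c,v); n=np.cross(d,e); n/=np.linalg.norm(n); return n,n@o
n1,k1=ln(a,(386.5,5),(362.5,160)); n2,k2=ln(b,(358.5,5),(345.5,160))
for z in(0,.1,.2,.3,.4): print(np.linalg.solve([n1,n2,[0,0,1]],[k1,k2,z]))
# firing plate, tray: quad corners; dish ellipse; via masks
import itertools
for n,c in(("scene",a),("side",b)):
    hsv=cv2.cvtColor(c["img"],cv2.COLOR_RGB2HSV)
    # dish: bright contour
    for nm,z,px,T in(("tray",.018,dict(scene=(344,208),side=(331,222))[n],150),("dish",.022,dict(scene=(315,237),side=(302,247))[n],150),("plate",.019,dict(scene=(258,243),side=(235,252))[n],0)):
        green=(hsv[...,0]>55)&(hsv[...,0]<95)&(hsv[...,1]>60)
        m=(~green).astype(np.uint8)
        if nm!="tray": 
            m=m&(c["img"].max(2)>(130)).astype(np.uint8)
        k,lab,st,_=cv2.connectedComponentsWithStats(m,connectivity=4)
        i=lab[px[1],px[0]]; print(n,nm,st[i])
E
```

```text
[ 0.4621 -0.0573  0.    ]
[ 0.4711 -0.0963  0.1   ]
[ 0.4801 -0.1353  0.2   ]
[ 0.4891 -0.1744  0.3   ]
[ 0.4981 -0.2134  0.4   ]
scene tray [     0      0    560    420 233359]
scene dish [    0   116   426   304 63242]
scene plate [    0   116   426   304 63242]
side tray [     0      0    560    420 235115]
side dish [    0   156   407   264 57768]
side plate [    0   156   407   264 57768]
```

```bash
cat >> h.py <<'E'
from scipy.spatial.transform import Rotation as Ro
def Rot(yd):  # tool down, tool y at world angle yd (deg)
    a=np.radians(yd); y=np.array([np.cos(a),np.sin(a),0]); z=np.array([0,0,-1.]); return np.c_[np.cross(y,z),y,z]
def plan(wps):  # waypoints x,y,z,ydeg -> one call each
    s=manip.read_state(); p=np.array(s["position"]); R=Ro.from_rotvec(s["tcp_rot"]).as_matrix()
    print("t",s["time_s"],"p",p,"ft",s["ft_force"],"gap",round(s["finger_gap"],4),"q",s["q"])
    for x,y,z,a in wps:
        T=Rot(a); d=R.T@(np.array([x,y,z])-p)/.2; w=Ro.from_matrix(R.T@T).as_rotvec()/.5
        print(np.round(d,3),np.round(w,3),"rows>=",np.ceil(max(np.linalg.norm(d)*4,np.linalg.norm(w)*.5/.15)),"BAD" if max(abs(np.r_[d,w]))>1 else "")
        p=np.array([x,y,z]);R=T
def pol(r,a,z,y): return (r*np.cos(np.radians(a)),r*np.sin(np.radians(a)),z,y)
E
python3 -c "
from h import *
plan([pol(.5,-67,.30,-40),pol(.43,-67,.35,-12),pol(.43,-67,.35,16)])"
```

```text
t 0.6 p [ 0.2421 -0.5762  0.1926] ft [ 0.2106 -0.5969  0.3951] gap 0.0852 q [-1.2786  0.4909  1.5589  0.      1.0917 -0.1056]
[ 0.009 -0.625 -0.537] [ 0.    0.   -0.95] rows>= 4.0 
[ 0.159 -0.312 -0.25 ] [ 0.     0.    -0.977] rows>= 4.0 
[0. 0. 0.] [ 0.     0.    -0.977] rows>= 4.0
```

{"op": "move_arm", "data": {"deltas": "0.8 0.01 -0.62 -0.54 0 0 -0.95;0.8 0.01 -0.62 -0.54 0 0 -0.95;0.8 0.01 -0.62 -0.54 0 0 -0.95;0.8 0.01 -0.62 -0.54 0 0 -0.95"}}

```text
time_s: 1.0
position: [0.1954, -0.4594, 0.3041]
tcp_rot: [2.84, 1.333, -0.001]
ft_force: [0.4, -1.0, 0.7]
finger_gap: 0.0682
gripper_force: 0.0
```

{"op": "move_arm", "data": {"deltas": "0.8 0.16 -0.31 -0.25 0 0 -0.98;0.8 0.16 -0.31 -0.25 0 0 -0.98;0.8 0.16 -0.31 -0.25 0 0 -0.98;0.8 0.16 -0.31 -0.25 0 0 -0.98"}}

```text
time_s: 1.4
position: [0.1689, -0.3967, 0.3513]
tcp_rot: [2.435, 1.982, -0.001]
ft_force: [0.4, 0.1, -0.0]
finger_gap: 0.0679
gripper_force: 0.0
```

{"op": "move_arm", "data": {"deltas": "0.8 0 0 0 0 0 -0.98;0.8 0 0 0 0 0 -0.98;0.8 0 0 0 0 0 -0.98;0.8 0 0 0 0 0 -0.98;0.8 0 0 0 0 0 -0.98"}}

```text
time_s: 1.9
position: [0.1691, -0.397, 0.3502]
tcp_rot: [-1.888, -2.51, -0.0]
ft_force: [0.9, 0.1, 0.3]
finger_gap: 0.0685
gripper_force: 0.0
```

```bash
python3 -c "
from h import *
plan([pol(.43,-67,.35,16),pol(.43,-45,.35,42),pol(.43,-22,.35,62),pol(.43,0,.35,80),pol(.43,14,.35,90)])
for n in ('scene','side'):
    c=manip.capture(n); cv2.imwrite(f'pics/{n}1.png',c['img'][:,:,::-1])"
```

```text
t 1.9 p [ 0.1691 -0.397   0.3502] ft [0.9346 0.1066 0.2536] gap 0.0685 q [-1.3215  0.0633  1.744   0.      1.3347 -1.6026]
[ 0.007 -0.003  0.001] [ 0.    -0.001  0.004] rows>= 1.0 
[0.254 0.78  0.   ] [ 0.     0.    -0.908] rows>= 4.0 
[0.215 0.83  0.   ] [ 0.     0.    -0.698] rows>= 4.0 
[0.24  0.785 0.   ] [ 0.     0.    -0.628] rows>= 4.0 
[0.153 0.501 0.   ] [ 0.     0.    -0.349] rows>= 3.0
```

View pics/scene1.png

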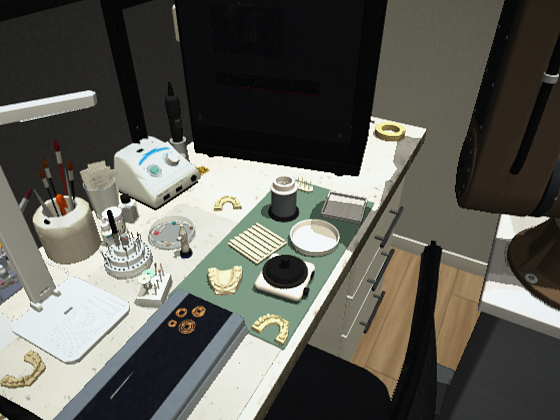

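The scene is unchanged; the gripper is still hidden behind the monitor (right edge x≈385→361).

```bash
python3 -c "
from h import *
plan([pol(.38,-45,.35,42),pol(.37,-22,.36,62),pol(.38,5,.36,80),pol(.45,14,.34,90)])"
```

```text
t 2.0 p [ 0.1691 -0.397   0.3504] ft [-0.1917 -0.3176  0.3939] gap 0.0682 q [-1.3215  0.063   1.744  -0.      1.3348 -1.6011]
[0.479 0.656 0.002] [ 0.    -0.    -0.907] rows>= 4.0 
[ 0.235  0.712 -0.05 ] [ 0.     0.    -0.698] rows>= 4.0 
[0.246 0.841 0.   ] [ 0.     0.    -0.628] rows>= 4.0 
[-0.22   0.423  0.1  ] [ 0.     0.    -0.349] rows>= 2.0
```

{"op": "move_arm", "data": {"deltas": "0.8 0.48 0.66 0 0 0 -0.9;0.8 0.48 0.66 0 0 0 -0.9;0.8 0.48 0.66 0 0 0 -0.9;0.8 0.48 0.66 0 0 0 -0.9"}}

```text
time_s: 2.4
position: [0.2706, -0.2649, 0.3508]
tcp_rot: [1.27, 2.872, 0.0]
ft_force: [0.1, 0.2, -0.6]
finger_gap: 0.0683
gripper_force: 0.0
```

{"op": "move_arm", "data": {"deltas": "0.8 0.12 0.35 -0.03 0 0 -0.35;0.8 0.24 0.71 -0.05 0 0 -0.7;0.8 0.24 0.71 -0.05 0 0 -0.7;0.8 0.24 0.71 -0.05 0 0 -0.7"}}

```text
time_s: 2.8
position: [0.3446, -0.1327, 0.361]
tcp_rot: [0.748, 3.05, 0.001]
ft_force: [0.4, 0.8, -0.5]
finger_gap: 0.0683
gripper_force: 0.0
```

```bash
python3 -c "
from h import *
plan([pol(.38,5,.36,80),pol(.45,14,.34,90)])
for n in ('scene',):
    c=manip.capture(n); cv2.imwrite(f'pics/{n}2.png',c['img'][:,:,::-1])"
```

```text
t 2.8 p [ 0.3446 -0.1327  0.361 ] ft [ 0.4222  0.8268 -0.5013] gap 0.0683 q [-0.5478 -0.0512  1.8319  0.001   1.3598 -1.6375]
[0.233 0.813 0.006] [ 0.001  0.003 -0.613] rows>= 4.0 
[-0.22   0.423  0.1  ] [ 0.     0.    -0.349] rows>= 2.0
```

View pics/scene2.png

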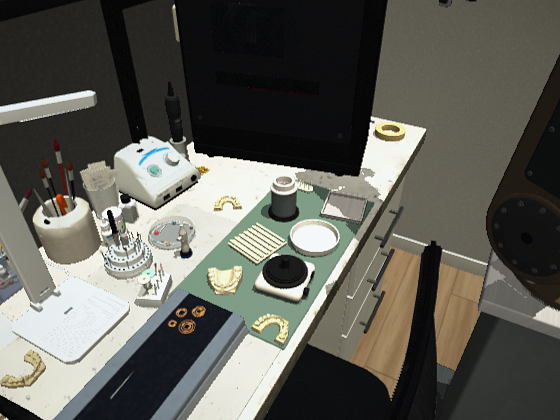

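The gripper tip just shows at (445,0), well to the right of the monitor's edge (385,0), so the passage is clear.

{"op": "move_arm", "data": {"deltas": "0.8 0.12 0.41 0 0 0 -0.3;0.8 0.23 0.81 0 0 0 -0.61;0.8 0.23 0.81 0 0 0 -0.61;0.8 0.23 0.81 0 0 0 -0.61"}}

```text
time_s: 3.25
position: [0.3784, 0.0292, 0.3605]
tcp_rot: [0.29, 3.128, 0.0]
ft_force: [-0.4, -0.4, -0.2]
finger_gap: 0.0686
gripper_force: 0.0
```

{"op": "move_arm", "data": {"deltas": "0.8 -0.22 0.42 0.1 0 0 -0.35;0.8 -0.22 0.42 0.1 0 0 -0.35;0.8 -0.22 0.42 0.1 0 0 -0.35;0.8 -0.22 0.42 0.1 0 0 -0.35"}}

```text
time_s: 3.65
position: [0.437, 0.1012, 0.3398]
tcp_rot: [-0.016, -3.14, 0.001]
ft_force: [0.1, -0.5, -0.2]
finger_gap: 0.0683
gripper_force: 0.0
```

```bash
python3 -c "
from h import *
plan([(.5,.125,.2,90)])
c=manip.capture('wrist'); cv2.imwrite('pics/wrist2.png',c['img'][:,:,::-1])
for p in [(.565,.125,.091),(.455,.05,.018),(.467,.175,.022),(.561,.238,.019),(.471,.293,.066)]: print(proj(c,p))"
```

```text
t 3.65 p [0.437  0.1012 0.3398] ft [ 0.101  -0.4984 -0.1518] gap 0.0683 q [ 0.0805  0.0992  1.7307 -0.0004  1.3136 -1.4798]
[-0.315  0.123  0.698] [-0.001 -0.004 -0.021] rows>= 4.0 
[296.9561 258.2312]
[245.5593 172.0023]
[327.8126 179.422 ]
[364.9815 236.1524]
[416.7508 187.6771]
```

View pics/wrist2.png

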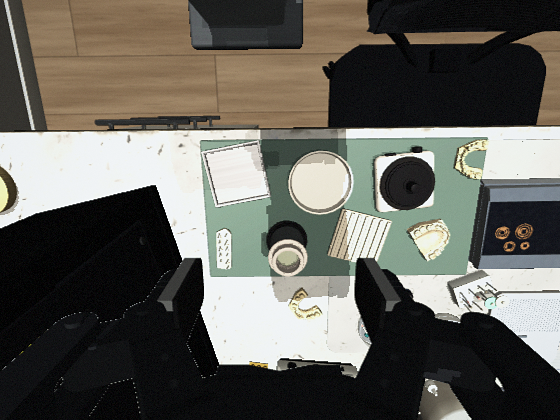

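The wrist view shows everything from above: tray (237,175), dish (320,182), vibrator disc (407,185), plate (360,236), gauge top (288,258) with the black flange behind it at (286,235).

```bash
cat > m.py <<'E'
from h import *
c=manip.capture('wrist'); im=c['img']; hsv=cv2.cvtColor(im,cv2.COLOR_RGB2HSV)
v=im.max(2)
def comp(m,px):
    k,lab,st,_=cv2.connectedComponentsWithStats(m.astype(np.uint8),connectivity=4); M=(lab==lab[px[1],px[0]]).astype(np.uint8)
    cs,_=cv2.findContours(M,cv2.RETR_EXTERNAL,cv2.CHAIN_APPROX_NONE); return max(cs,key=cv2.contourArea)
def onplane(cn,z): return np.array([plane(c,p,z)[:2] for p in cn[:,0,:]],np.float32)
green=(hsv[...,0]>50)&(hsv[...,0]<95)&(hsv[...,1]>50)
for nm,px,z in [("tray",(237,175),.018),("dish",(320,182),.022),("plate",(368,225),.019),("vibtop",(407,195),.036),("gauge",(303,262),.091),("upper",(430,240),.02)]:
    m={"tray":~green,"dish":(~green)&(hsv[...,1]<70)&(v>100),"plate":~green&(v>90),"vibtop":v<45,"gauge":(v>120)&~green,"upper":~green&(v>90)}[nm]
    cn=comp(m,px); x,y,w,h=cv2.boundingRect(cn); P=onplane(cn,z)
    print(nm,(x,y,w,h),"rect",cv2.minAreaRect(P),"circ",cv2.minEnclosingCircle(P))
cv2.imwrite('pics/crop2.png',cv2.resize(im[130:290,195:460,::-1],None,fx=3,fy=3,interpolation=cv2.INTER_CUBIC))
E
python3 m.py
```

```text
tray (0, 0, 560, 420) rect ((0.58111971616745, 0.09935474395751953), (1.0801390409469604, 0.713797390460968), 89.39192199707031) circ ((0.6890024542808533, 0.09820974618196487), 0.5948108434677124)
dish (0, 126, 560, 252) rect ((0.613531768321991, 0.13138443231582642), (0.9506088495254517, 0.4454374313354492), 89.98473358154297) circ ((0.6101226806640625, 0.1498088538646698), 0.506697416305542)
plate (0, 126, 560, 252) rect ((0.6150221824645996, 0.13156387209892273), (0.9563205242156982, 0.44813019037246704), 89.98472595214844) circ ((0.6116008758544922, 0.150098979473114), 0.5097412467002869)
vibtop (381, 157, 54, 53) rect ((0.4717307686805725, 0.29098236560821533), (0.07942492514848709, 0.07829779386520386), 4.283605575561523) circ ((0.47173812985420227, 0.29024699330329895), 0.040177661925554276)
gauge (0, 126, 560, 247) rect ((0.5722719430923462, 0.12802037596702576), (0.8219806551933289, 0.3757435083389282), 89.34271240234375) circ ((0.5767390727996826, 0.14298318326473236), 0.4365611970424652)
upper (0, 126, 560, 252) rect ((0.6145226955413818, 0.13150405883789062), (0.9544166326522827, 0.447238028049469), 89.98472595214844) circ ((0.611108124256134, 0.15000228583812714), 0.5087265968322754)
```

View pics/crop2.png

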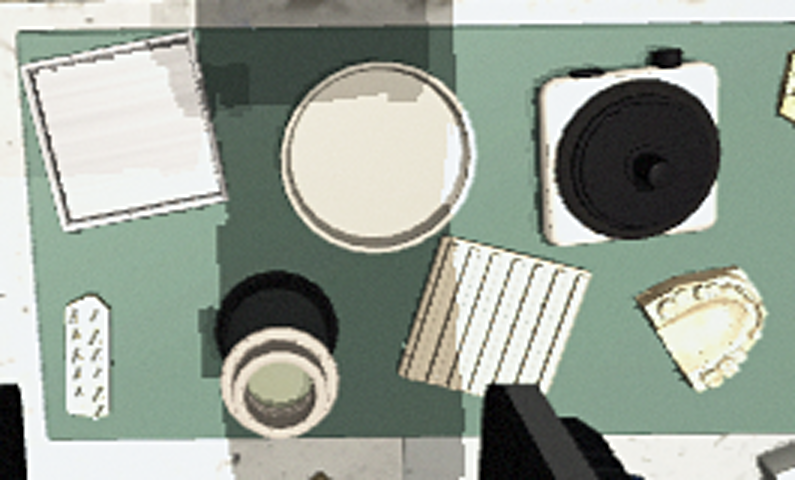

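The crop (3x, offset 195,130) shows clear tray corners, the dish circle centred (378,157), plate corners (445,237)/(591,270)/(400,374), the gauge flange centred near (280,382), and the used flange's upper edge at y=270.

```bash
python3 - <<'E'
from h import *
c=manip.capture('wrist')
f=lambda u,v,z: plane(c,(195+u/3-.33,130+v/3-.33),z)[:2]
T=[f(*p,.018) for p in [(24,68),(190,33),(227,200),(66,231)]]; print("tray",np.mean(T,0),[np.linalg.norm(T[i]-T[i-1]) for i in range(4)])
D=[f(*p,.022) for p in [(280,157),(476,157),(378,62),(378,252)]]; print("dish",(D[0]+D[1])/2,(D[2]+D[3])/2,np.linalg.norm(D[0]-D[1]),np.linalg.norm(D[2]-D[3]))
P=[f(*p,.019) for p in [(445,237),(591,270),(400,374)]]; print("plate",(P[1]+P[2])/2,[np.linalg.norm(P[0]-P[i]) for i in(1,2)])
print("stub",f(656,163,.066))
G=[f(*p,.077) for p in [(220,382),(339,382),(280,438)]]; print("gaugeflange",G)
B=[f(*p,.010) for p in [(215,331),(338,331),(277,270)]]; print("base",B)
G=[f(*p,.091) for p in [(235,388),(325,388),(280,338),(280,427)]]; print("collar",G)
print("monitor px 160,187", [plane(c,(160,187),z) for z in (0.05,.1,.2)])
E
```

```text
tray [0.4592 0.036 ] [np.float64(0.08652174894275733), np.float64(0.08509216904549127), np.float64(0.08719312778251236), np.float64(0.0861577150385043)]
dish [0.4713 0.1638] [0.4726 0.1638] 0.09971108151134771 0.09869555426353711
plate [0.5636 0.2286] [np.float64(0.08030479357328704), np.float64(0.0806651575840502)]
stub [0.4662 0.2875]
gaugeflange [array([0.5697, 0.083 ]), array([0.5704, 0.1407]), array([0.6001, 0.112 ])]
base [array([0.5702, 0.0782]), array([0.571 , 0.1456]), array([0.5353, 0.1124])]
collar [array([0.5664, 0.0906]), array([0.5668, 0.1329]), array([0.5413, 0.1118]), array([0.5869, 0.1117])]
monitor px 160,187 [array([ 0.4699, -0.0721,  0.05  ]), array([ 0.4587, -0.0537,  0.1   ]), array([ 0.4362, -0.0169,  0.2   ])]
```

```bash
python3 - <<'E'
from h import *
s=manip.read_state(); print(s["position"],s["time_s"])
c=manip.capture('wrist'); a=cv2.cvtColor(cv2.imread('pics/wrist2.png'),cv2.COLOR_BGR2GRAY)[130:250,195:345]; b=cv2.cvtColor(c['img'],cv2.COLOR_RGB2GRAY)[130:250,195:345]
print(cv2.phaseCorrelate(a.astype(float),b.astype(float)))
b2=cv2.resize(b,None,fx=3,fy=3,interpolation=cv2.INTER_CUBIC); a2=cv2.cvtColor(cv2.imread('pics/crop2.png'),cv2.COLOR_BGR2GRAY)[:360,:450]
print(cv2.phaseCorrelate(a2.astype(float),b2.astype(float)))
V=np.array(c['view']); print(-V[:3,:3].T@V[:3,3]); print(V)
a=manip.capture("scene")
for p in [(.5675,.112,.091),(.459,.036,.018),(.472,.1638,.022),(.5636,.2286,.019),(.4662,.2875,.066)]: print(proj(a,p))
cv2.imwrite('pics/scene3.png',cv2.resize(a['img'][150:310,200:380,::-1],None,fx=4,fy=4,interpolation=cv2.INTER_CUBIC)[:600])
E
```

```text
[0.4365 0.1006 0.3409] 3.8
((0.29079564658894697, -0.4495302138158408), 0.9580847428018333)
((0.07626046945699727, -0.26202852326724724), 0.7047104375649782)
[0.3636 0.1013 0.5218]
[[ 0.0119  0.9999 -0.0005 -0.1054]
 [ 0.9589 -0.0113  0.2836 -0.4955]
 [ 0.2836 -0.0039 -0.9589  0.3977]
 [ 0.      0.      0.      1.    ]]
[285.8791 180.222 ]
[345.32  204.088]
[315.75   234.2566]
[259.9096 239.8692]
[290.3673 256.9234]
```

View pics/scene3.png

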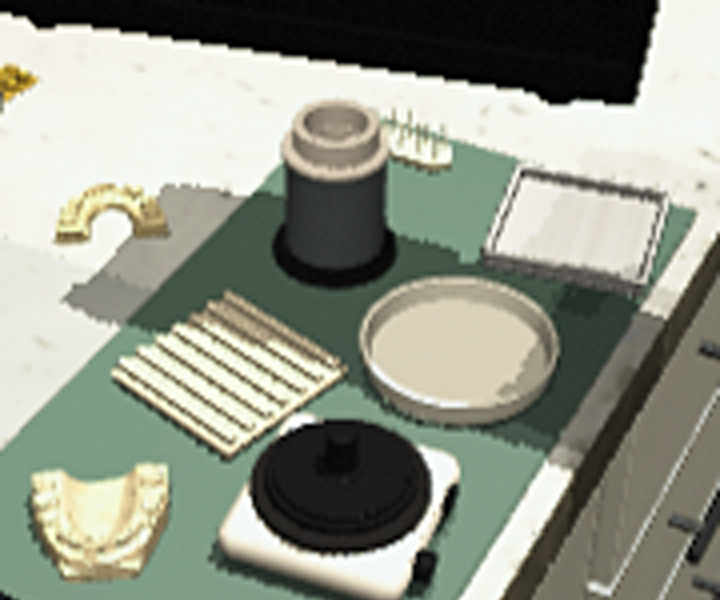

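The 4x scene crop (offset 200,150) gives the tray centre (577,220), dish rim centre (458,340), collar top (338,125), clean stub top (342,432) and plate centre (230,372).

```bash
python3 - <<'E'
from h import *
c=manip.capture('scene')
f=lambda u,v,z: plane(c,(200+u/4-.375,150+v/4-.375),z)[:2]
print("tray",f(577,220,.018),"dish",f(458,340,.022),"collar",f(338.5,125,.091),"stub",f(342,433,.066),"plate",f(230,372,.019))
print("gflange",f(335,150,.077),"rubber",f(341,484,.036))
E
```

```text
tray [0.4611 0.0394] dish [0.4744 0.1664] collar [0.5693 0.1157] stub [0.4731 0.2939] plate [0.5643 0.2383]
gflange [0.5697 0.1187] rubber [0.4727 0.2951]
```

{"op": "move_arm", "data": {"deltas": "0.75 -0.33 0.03 0.35 0 0 -0.02;0.75 -0.66 0.06 0.7 0 0 -0.02;0.75 -0.66 0.06 0.7 0 0 -0.02;0.75 -0.66 0.06 0.7 0 0 -0.02;0.75 -0.66 0.06 0.7 0 0 -0.02"}}

```text
time_s: 4.45
position: [0.5696, 0.112, 0.1959]
tcp_rot: [-0.0, -3.135, 0.001]
ft_force: [-0.4, -0.6, -1.1]
finger_gap: 0.0637
gripper_force: 0.0
```

```bash
python3 -c "
from h import *
plan([(.569,.113,.1,90)])
c=manip.capture('wrist'); cv2.imwrite('pics/wrist4.png',c['img'][:,:,::-1])
for p in [(.569,.113,.091),(.46,.038,.018),(.473,.165,.022),(.564,.2335,.019),(.472,.292,.066)]: print(proj(c,p))"
```

```text
t 4.45 p [0.5696 0.112  0.1959] ft [-0.3626 -0.5622 -1.1131] gap 0.0637 q [ 0.0804  0.4269  1.6623 -0.0002  1.0585 -1.49  ]
[0.    0.005 0.479] [-0.001 -0.012 -0.001] rows>= 2.0 
[280.2418 194.9897]
[205.2962  71.9263]
[331.9722  85.3148]
[390.9772 174.5025]
[485.0206  80.2433]
```

View pics/wrist4.png

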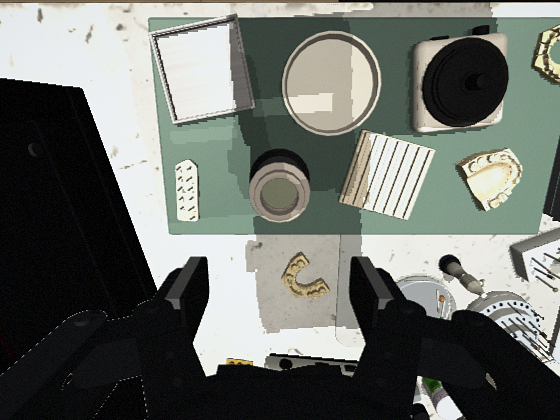

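The wrist view from 0.2 m shows the collar centred at (280,193), right where predicted; tray mean (203,69), dish (331.5,83), plate (389,176), rubber disc (465,81.5).

```bash
python3 -c "
from h import *
c=manip.capture('wrist'); print(manip.read_state()['position'])
for k,p,z in [('gauge',(280,193),.091),('tray',(203,69),.018),('dish',(331.5,83),.022),('plate',(388.8,176),.019),('rub',(465,81.5),.036),('stub',(480,79),.066)]: print(k,plane(c,p,z))
plan([(.568,.113,.085,90)])"
```

```text
[0.5686 0.1122 0.2002]
gauge [0.5672 0.1129 0.091 ]
tray [0.4566 0.0355 0.018 ]
dish [0.4702 0.1649 0.022 ]
plate [0.5657 0.2323 0.019 ]
rub [0.4699 0.2917 0.036 ]
stub [0.4702 0.2889 0.066 ]
t 4.55 p [0.5686 0.1122 0.2002] ft [-0.5209  0.1769  1.1368] gap 0.0638 q [ 0.081   0.4192  1.6626 -0.0001  1.0612 -1.49  ]
[0.002 0.004 0.576] [-0.    -0.003  0.001] rows>= 3.0
```

{"op": "move_arm", "data": {"deltas": "0.75 0 0 0.2 0 0 0;0.75 0 0.004 0.42 0 0 0;0.75 0 0.004 0.55 0 0 0;0.75 0 0.004 0.615 0 0 0;0.75 0 0.004 0.615 0 0 0"}}

```text
time_s: 5.05
position: [0.5685, 0.1134, 0.078]
tcp_rot: [0.002, -3.141, 0.0]
ft_force: [-0.1, 0.0, 0.9]
finger_gap: 0.0644
gripper_force: 0.0
```

{"op": "move_arm", "data": {"deltas": "0.45 0 0 0 0 0 0;0.45 0 0 0 0 0 0;0.45 0 0 0 0 0 0;0.45 0 0 0 0 0 0;0.45 0 0 0 0 0 0", "squeeze": 40}}

```text
time_s: 5.55
position: [0.5689, 0.1136, 0.078]
tcp_rot: [-0.002, 3.141, -0.0]
ft_force: [0.9, 0.2, 0.0]
finger_gap: 0.0385
gripper_force: 0.0
```

```bash
python3 -c "
from h import *
c=manip.capture('wrist'); cv2.imwrite('pics/wrist5.png',c['img'][:,:,::-1]); a=manip.capture('side')['img'][130:290,180:360,::-1]
cv2.imwrite('pics/w5.png',np.hstack([cv2.resize(a,(450,400),interpolation=cv2.INTER_CUBIC),cv2.resize(c['img'][80:320,120:330+0,::-1],(350,400))]))
print(manip.read_state())"
```

```text
{'time_s': 5.65, 'q': array([ 0.0834,  0.5666,  1.786 , -0.0001,  0.7888, -1.4886]), 'dq': array([-0.0008,  0.0017, -0.0002, -0.0009, -0.0012,  0.    ]), 'tau': array([  0.0047, -60.5978, -19.8744,  -0.0004,   0.003 ,   0.    ]), 'position': array([0.5689, 0.1136, 0.0777]), 'tcp_rot': array([-0.002 ,  3.1413, -0.0001]), 'ft_force': array([-0.278 , -0.151 ,  0.1098]), 'ft_torque': array([-0.0502, -0.0059, -0.0143]), 'gripper_force': 0.0, 'finger_gap': 0.038529957989839186}
```

View pics/w5.png

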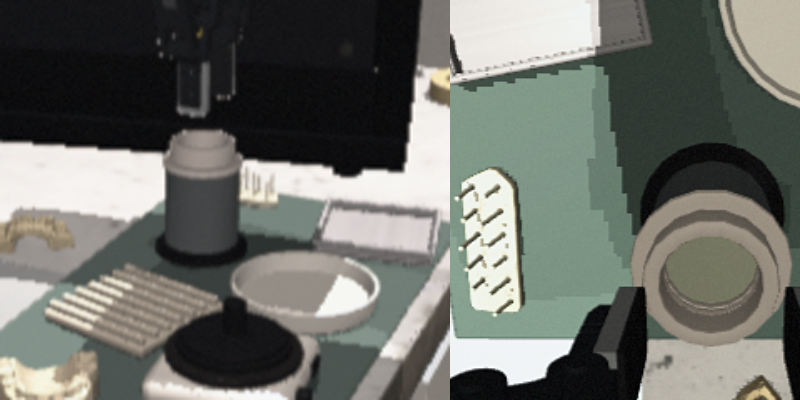

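The side view shows both fingertips at about (258,176) and (270,169), above the collar rather than around it; the wrist crop shows the same, with the collar between the camera and the fingertips.

```bash
python3 -c "
from h import *
a=manip.capture('side');c=manip.capture('wrist');b=manip.capture('scene')
for p in [(.5689,.1136,.0777),(.5689,.1136+.019,.083),(.5689,.1136-.019,.083),(.568,.113,.091),(.568,.113,.014)]: print(proj(a,p),proj(c,p),proj(b,p))
V=np.array(c['view']);print(-V[:3,:3].T@V[:3,3]);print(V)
w=np.vstack([np.hstack([cv2.resize(b['img'][140:240,240:340,::-1],(400,400)),cv2.resize(a['img'][140:240,220:320,::-1],(400,400))])]);cv2.imwrite('pics/x5.png',w)
cv2.imwrite('pics/wr5.png',c['img'][:,:,::-1])
"
```

```text
[260.588  193.0115] [279.1085 239.6783] [284.8702 185.7417]
[256.2966 193.5721] [312.6575 243.2244] [280.5588 188.2211]
[264.8167 186.9641] [245.5739 243.1578] [289.097  179.1754]
[261.2972 185.9319] [278.0231 247.3329] [285.4398 180.3945]
[260.6704 225.711 ] [278.2629 207.2759] [285.142  209.9392]
[0.496  0.1134 0.2586]
[[-0.0009  1.     -0.0004 -0.1128]
 [ 0.9591  0.001   0.2832 -0.5491]
 [ 0.2832 -0.0001 -0.9591  0.1075]
 [ 0.      0.      0.      1.    ]]
```

View pics/x5.png

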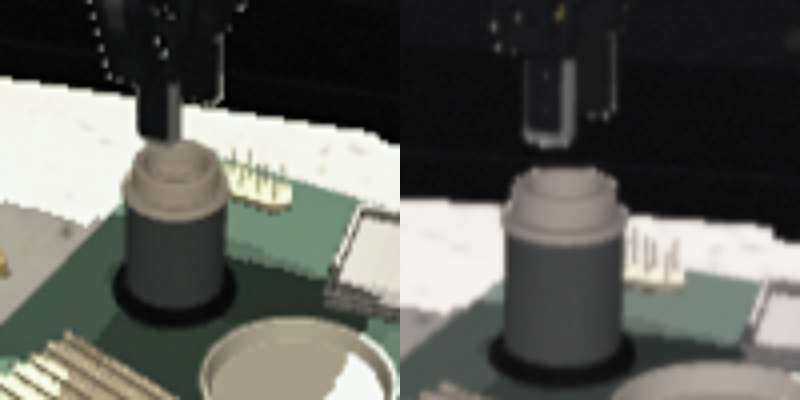

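View pics/wr5.png

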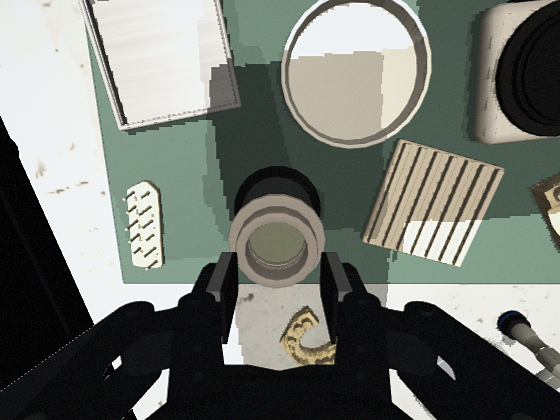

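Both panels show the near fingertip ends at scene (280,175.5) and side (256,176.7), above the collar; the wrist view has tips near (226,254) and (335,254). I'll triangulate them against the reported TCP.

```bash
python3 -c "
from h import *
C=[manip.capture(n) for n in('scene','side','wrist')]
def tri(us):
    A=np.zeros((3,3));r=np.zeros(3)
    for c,u in zip(C,us):
        if u is None: continue
        o,d=ray(c,u);d/=np.linalg.norm(d);M=np.eye(3)-np.outer(d,d);A+=M;r+=M@o
    p=np.linalg.solve(A,r); return p,[proj(c,p) for c in C]
print(tri([(280,175.5),(256,176.7),(335,254)]));print(tri([(280,175.5),(256,176.7),None]));print(tri([(294,166),(270,168.5),(226,254)]))
"
```

```text
(array([0.5645, 0.1401, 0.117 ]), [array([280.7646, 176.6182]), array([257.1164, 176.6396]), array([336.2108, 262.7429])])
(array([0.5696, 0.1334, 0.1141]), [array([280.0697, 175.5214]), array([255.9182, 176.677 ]), array([320.6594, 269.9743])])
(array([0.5609, 0.0894, 0.1163]), [array([293.9296, 165.4582]), array([270.4162, 169.1356]), array([226.9185, 254.9559])])
```

{"op": "move_arm", "data": {"deltas": "0.75 0 0 0 0 0 0;0.75 0 0 0 0 0 0;0.75 0 0 0 0 0 0;0.75 0 0 0 0 0 0;0.75 0 0 0 0 0 0"}}

```text
time_s: 6.45
position: [0.5688, 0.1136, 0.0776]
tcp_rot: [0.002, -3.142, 0.0]
ft_force: [-1.0, -0.1, 0.5]
finger_gap: 0.0641
gripper_force: 0.0
```

{"op": "move_arm", "data": {"deltas": "0.75 0 0 0.04 0 0 0;0.75 0 0 0.08 0 0 0;0.75 0 0 0.12 0 0 0;0.75 0 0 0.15 0 0 0;0.75 0 0 0.15 0 0 0"}}

```text
time_s: 6.95
position: [0.5683, 0.1136, 0.0464]
tcp_rot: [0.002, -3.14, 0.0]
ft_force: [0.2, -0.4, 1.0]
finger_gap: 0.0639
gripper_force: 0.0
```

{"op": "move_arm", "data": {"deltas": "0.48 0 0 0 0 0 0;0.48 0 0 0 0 0 0;0.48 0 0 0 0 0 0;0.48 0 0 0 0 0 0;0.48 0 0 0 0 0 0", "squeeze": 25}}

```text
time_s: 7.45
position: [0.569, 0.1137, 0.0481]
tcp_rot: [-0.002, 3.141, -0.0]
ft_force: [-1.4, 0.7, 5.9]
finger_gap: 0.0436
gripper_force: 25.5
```

{"op": "move_arm", "data": {"deltas": "0.45 0 0 -0.01 0 0 0;0.45 0 0 -0.02 0 0 0;0.45 0 0 -0.04 0 0 0;0.45 0 0 -0.07 0 0 0;0.45 0 0 -0.1 0 0 0", "squeeze": 40}}

```text
time_s: 7.95
position: [0.5688, 0.1136, 0.0681]
tcp_rot: [-0.002, 3.142, -0.0]
ft_force: [0.2, -0.2, -0.6]
finger_gap: 0.0415
gripper_force: 40.5
```

```bash
python3 -c "
from h import *
C={n:manip.capture(n) for n in('scene','side','wrist')}
s=manip.read_state(); print(s['position'],s['finger_gap'],s['gripper_force'],s['ft_force'])
for n,c in C.items(): cv2.imwrite(f'pics/{n}6.png',c['img'][:,:,::-1])
def P(n,x,y,w,h,W,H): return cv2.resize(C[n]['img'][y:y+h,x:x+w,::-1],(W,H),interpolation=cv2.INTER_CUBIC)
cv2.imwrite('pics/m6.png',np.hstack([np.vstack([P('scene',240,120,100,100,300,300),P('side',215,120,100,100,300,300)]),P('wrist',120,60,300,360,500,600)]))"
```

```text
[0.5691 0.1136 0.0682] 0.041749892748907586 40.525792837142944 [-0.4517 -0.6257  0.1077]
```

View pics/m6.png

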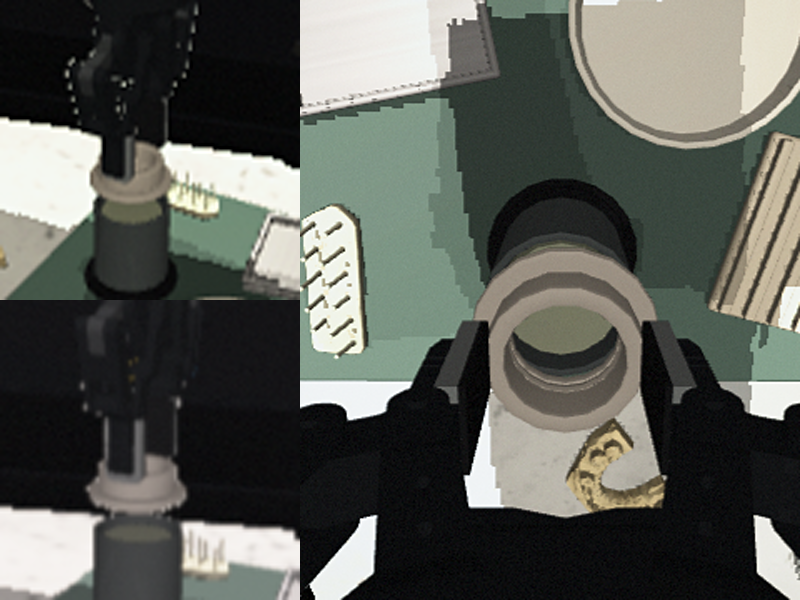

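The gauge ring hangs level in the fingers, clear of the sleeve, with the mould's top left behind in the sleeve.

{"op": "move_arm", "data": {"deltas": "0.45 0 0 -0.1 0 0 0;0.45 0 0 -0.2 0 0 0;0.45 0.05 -0.03 -0.27 0 0 0;0.45 0.15 -0.1 -0.27 0 0 0;0.45 0.27 -0.19 -0.27 0 0 0"}}

```text
time_s: 8.6
position: [0.5145, 0.0755, 0.1218]
tcp_rot: [-0.003, 3.141, -0.0]
ft_force: [-0.4, -0.5, -0.8]
finger_gap: 0.0421
gripper_force: 40.7
```

{"op": "move_arm", "data": {"deltas": "0.45 0.14 -0.1 0 0 0 0;0.45 0.24 -0.16 0 0 0 0;0.45 0.28 -0.19 0 0 0 0;0.45 0.28 -0.19 0.1 0 0 0;0.45 0.28 -0.19 0.2 0 0 0"}}

```text
time_s: 9.1
position: [0.4599, 0.0373, 0.0816]
tcp_rot: [-0.001, 3.139, -0.0]
ft_force: [0.1, 0.0, -1.4]
finger_gap: 0.0422
gripper_force: 40.7
```

```bash
python3 -c "
from h import *
plan([(.458,.0365,.0,90)])"
```

```text
t 9.1 p [0.4599 0.0373 0.0816] ft [ 0.0947  0.0414 -1.4339] gap 0.0422 q [-0.0623  0.4289  2.0699 -0.0001  0.6403 -1.6337]
[ 0.01  -0.004  0.408] [-0.     0.005  0.001] rows>= 2.0
```

{"op": "move_arm", "data": {"deltas": "0.45 0.01 0 0.1 0 0 0;0.45 0.01 0 0.25 0 0 0;0.45 0.01 0 0.35 0 0 0;0.45 0.01 0 0.4 0 0 0;0.45 0.01 0 0.42 0 0 0"}}

```text
time_s: 9.6
position: [0.4571, 0.0376, -0.0032]
tcp_rot: [0.002, -3.141, 0.0]
ft_force: [0.7, 0.3, -0.3]
finger_gap: 0.0421
gripper_force: 40.7
```

{"op": "move_arm", "data": {"deltas": "0.45 0 0 0.008 0 0 0;0.45 0 0 0.016 0 0 0;0.45 0 0 0.024 0 0 0;0.45 0 0 0.028 0 0 0;0.45 0 0 0.028 0 0 0"}}

```text
time_s: 10.1
position: [0.4571, 0.0375, -0.0078]
tcp_rot: [-0.002, 3.141, -0.0]
ft_force: [-0.5, -0.1, -0.8]
finger_gap: 0.0419
gripper_force: 40.7
```

{"op": "move_arm", "data": {"deltas": "0.45 0 0 0.005 0 0 0;0.45 0 0 0.01 0 0 0;0.45 0 0 0.015 0 0 0;0.45 0 0 0.015 0 0 0"}}

```text
time_s: 10.5
position: [0.4569, 0.0375, -0.0111]
tcp_rot: [0.002, -3.142, 0.0]
ft_force: [-0.3, 0.3, -0.3]
finger_gap: 0.0417
gripper_force: 40.8
```

{"op": "move_arm", "data": {"deltas": "0.45 0 0 0.005 0 0 0;0.45 0 0 0.01 0 0 0;0.45 0 0 0.01 0 0 0"}}

```text
time_s: 10.8
position: [0.4571, 0.0374, -0.0116]
tcp_rot: [-0.002, 3.14, -0.0]
ft_force: [-5.2, -0.3, 28.7]
finger_gap: 0.042
gripper_force: 46.3
```

{"op": "move_arm", "data": {"deltas": "0.45 0 0 -0.006 0 0 0;0.55 0 0 -0.008 0 0 0;0.68 0 0 -0.008 0 0 0;0.68 0 0 -0.008 0 0 0;0.68 0 0 -0.008 0 0 0", "squeeze": 20}}

```text
time_s: 11.3
position: [0.4568, 0.0375, -0.0116]
tcp_rot: [0.002, -3.141, 0.0]
ft_force: [0.3, -0.1, 0.6]
finger_gap: 0.0576
gripper_force: 0.0
```

{"op": "move_arm", "data": {"deltas": "0.72 0 0 -0.05 0 0 0;0.72 0 0 -0.15 0 0 0;0.72 0 0 -0.35 0 0 0;0.72 0 0 -0.6 0 0 0;0.72 0 0 -0.8 0 0 0"}}

```text
time_s: 11.8
position: [0.4567, 0.0375, 0.1516]
tcp_rot: [-0.002, 3.141, -0.0]
ft_force: [0.8, -0.7, 0.8]
finger_gap: 0.0617
gripper_force: 0.0
```

```bash
python3 -c "
from h import *
plan([(.568,.113,.15,90),(.568,.113,.04,90)])
c=manip.capture('scene');s=manip.capture('side');w=manip.capture('wrist')
for n,d in(('scene',c),('side',s),('wrist',w)): cv2.imwrite(f'pics/{n}7.png',d['img'][:,:,::-1])
# gauge in tray: expected centre pixel vs observed wrist
print(proj(w,(.457,.0375,.0315)),proj(w,(.568,.113,.072)))
r=w['img'].max(2); 
"
```

```text
t 11.8 p [0.4567 0.0375 0.1516] ft [ 0.8423 -0.708   0.7642] gap 0.0617 q [-0.0623  0.3112  2.0029 -0.0002  0.8265 -1.6343]
[-0.557  0.377  0.008] [-0.     0.002  0.003] rows>= 3.0 
[0.   0.   0.55] [0. 0. 0.] rows>= 3.0 
[279.1548 187.3907] [361.8181 316.5084]
```

{"op": "move_arm", "data": {"deltas": "0.8 -0.2 0.14 0 0 0 0;0.8 -0.42 0.28 0 0 0 0;0.8 -0.557 0.377 0 0 0 0;0.8 -0.557 0.377 0 0 0 0;0.8 -0.557 0.377 0 0 0 0"}}

```text
time_s: 12.45
position: [0.5673, 0.1132, 0.1471]
tcp_rot: [0.003, -3.139, 0.001]
ft_force: [-1.1, -0.2, 0.1]
finger_gap: 0.0685
gripper_force: 0.0
```

```bash
cat > circ.py <<'E'
from h import *
def circ(c,p,diam,tol=.15,win=1.6):
    """Hough circle of given real diameter near world point p -> world xy on plane z=p[2]"""
    u=proj(c,p); V=np.array(c["view"]); f=210/np.tan(np.radians(c["fov_y"]/2)); r=f*diam/2/(V[2,:3]@np.array(p)+V[2,3])
    k=4; h=int(r*win)+6; x0,y0=int(u[0])-h,int(u[1])-h; x0=max(x0,0);y0=max(y0,0)
    g=cv2.cvtColor(c["img"],cv2.COLOR_RGB2GRAY)[y0:y0+2*h,x0:x0+2*h]; g=cv2.GaussianBlur(cv2.resize(g,None,fx=k,fy=k,interpolation=cv2.INTER_CUBIC),(0,0),2)
    H=cv2.HoughCircles(g,cv2.HOUGH_GRADIENT_ALT,1.5,8,param1=100,param2=.6,minRadius=int(r*k*(1-tol)),maxRadius=int(r*k*(1+tol)))
    if H is None: return None
    return [(np.round(plane(c,((a-.5*k+.5)/k+x0,(b-.5*k+.5)/k+y0),p[2])[:2],4),round(rr/k/r*diam*1000,1)) for a,b,rr in H[0][:5]]
E
python3 -c "
from circ import *
s=manip.read_state();print(s['position'],s['time_s'])
manip.capture('side')
w=manip.capture('wrist')
cv2.imwrite('pics/wrist8.png',w['img'][:,:,::-1])
for n,p,d in [('sleeve top o',(.568,.113,.072),.054),('sleeve i',(.568,.113,.072),.048),('mould top',(.568,.113,.066),.043),('base',(.568,.113,.014),.062),('gauge hole',(.457,.0375,.0315),.034),('collar',(.457,.0375,.0315),.046),('gflange',(.457,.0375,.0175),.058),('dish',(.4715,.165,.022),.1),('dishin',(.4715,.165,.012),.086),('rubber',(.471,.2915,.036),.082),('flange',(.471,.2915,.044),.062)]: print(n,circ(w,p,d))"
```

```text
[0.5673 0.1132 0.1471] 12.45
sleeve top o [(array([0.5589, 0.1118]), np.float64(57.5)), (array([0.5682, 0.1088]), np.float64(51.0)), (array([0.565 , 0.1109]), np.float64(57.2))]
sleeve i [(array([0.5694, 0.1115]), np.float64(49.5)), (array([0.5672, 0.1124]), np.float64(43.0)), (array([0.5543, 0.1121]), np.float64(53.5))]
mould top [(array([0.571 , 0.1115]), np.float64(41.1)), (array([0.571 , 0.1115]), np.float64(48.2))]
base [(array([0.5868, 0.1098]), np.float64(60.3)), (array([0.5735, 0.1105]), np.float64(66.9)), (array([0.5868, 0.1098]), np.float64(54.4))]
gauge hole [(array([0.46  , 0.0431]), np.float64(35.7)), (array([0.4614, 0.0399]), np.float64(31.9)), (array([0.4681, 0.0463]), np.float64(36.0)), (array([0.4666, 0.0424]), np.float64(31.7)), (array([0.4574, 0.0374]), np.float64(33.9))]
collar [(array([0.4613, 0.0398]), np.float64(45.9)), (array([0.4613, 0.0398]), np.float64(41.1))]
gflange [(array([0.4623, 0.0266]), np.float64(61.2)), (array([0.4604, 0.0404]), np.float64(53.1)), (array([0.4586, 0.0327]), np.float64(52.7))]
dish [(array([0.47  , 0.1635]), np.float64(98.8))]
dishin [(array([0.4708, 0.1645]), np.float64(92.6)), (array([0.4651, 0.1652]), np.float64(83.1))]
rubber [(array([0.4721, 0.2921]), np.float64(87.8)), (array([0.4777, 0.2866]), np.float64(73.7)), (array([0.465 , 0.2941]), np.float64(74.5))]
flange None
```

{"op": "move_arm", "data": {"deltas": "0.8 -0.01 0 0.2 0 0 0;0.8 -0.01 0 0.4 0 0 0;0.8 -0.01 0 0.55 0 0 0;0.8 -0.01 0 0.64 0 0 0;0.8 -0.01 0 0.675 0 0 0"}}

```text
time_s: 13.05
position: [0.5686, 0.1122, 0.012]
tcp_rot: [0.0, -3.138, 0.001]
ft_force: [0.1, 0.9, 0.2]
finger_gap: 0.0687
gripper_force: 0.0
```

{"op": "move_arm", "data": {"deltas": "0.55 0 0 0 0 0 0;0.5 0 0 0 0 0 0;0.5 0 0 0 0 0 0;0.5 0 0 0 0 0 0;0.5 0 0 0 0 0 0", "squeeze": 40}}

```text
time_s: 13.55
position: [0.5704, 0.113, 0.0141]
tcp_rot: [-0.002, 3.141, -0.0]
ft_force: [0.2, 0.2, -1.1]
finger_gap: 0.0532
gripper_force: 41.9
```

{"op": "move_arm", "data": {"deltas": "0.5 0 0 -0.02 0 0 0;0.5 0 0 -0.06 0 0 0;0.5 0 0 -0.11 0 0 0;0.5 0 0 -0.16 0 0 0;0.5 0 0 -0.22 0 0 0"}}

```text
time_s: 14.05
position: [0.5702, 0.113, 0.0587]
tcp_rot: [-0.002, 3.141, -0.0]
ft_force: [-0.4, 0.6, -0.4]
finger_gap: 0.0532
gripper_force: 42.0
```

{"op": "move_arm", "data": {"deltas": "0.5 0 0 -0.06 0 0 0;0.5 0 0 -0.13 0 0 0;0.5 0 0 -0.19 0 0 0;0.5 0 0 -0.22 0 0 0;0.5 0 0 -0.22 0 0 0"}}

```text
time_s: 14.55
position: [0.5706, 0.1131, 0.1026]
tcp_rot: [-0.002, 3.14, 0.0]
ft_force: [1.2, 0.2, -0.8]
finger_gap: 0.0529
gripper_force: 42.0
```

```bash
python3 -c "
from circ import *
plan([(.472,.2915,.102,90)])
c={n:manip.capture(n) for n in('scene','side','wrist')}
for n,d in c.items(): cv2.imwrite(f'pics/{n}9.png',d['img'][:,:,::-1])
# mould left standing? bright mould pixels below: sample colours at mould column vs earlier
for n in('scene','side'):
    print(n,[(z,c[n]['img'][tuple(int(round(t)) for t in proj(c[n],(.5695,.1125+.0215,z))[::-1])].tolist()) for z in(.02,.03,.045,.06,.08,.1,.12,.145)])
w=c['wrist']
for n,p,d in [('rubber',(.471,.2915,.036),.082),('plate?',(.4715,.165,.022),.1)]: print(n,circ(w,p,d))"
```

```text
t 14.55 p [0.5706 0.1131 0.1026] ft [ 1.2347  0.22   -0.8296] gap 0.0529 q [ 0.0821  0.5343  1.7629 -0.0001  0.8427 -1.4898]
[0.492 0.893 0.002] [0.    0.003 0.002] rows>= 5.0 
scene [(0.02, [109, 111, 86]), (0.03, [105, 107, 82]), (0.045, [108, 111, 85]), (0.06, [108, 109, 85]), (0.08, [99, 99, 77]), (0.1, [93, 113, 98]), (0.12, [51, 53, 51]), (0.145, [91, 93, 87])]
side [(0.02, [122, 121, 108]), (0.03, [121, 120, 107]), (0.045, [123, 122, 108]), (0.06, [125, 123, 110]), (0.08, [186, 180, 174]), (0.1, [19, 18, 20]), (0.12, [67, 69, 70]), (0.145, [99, 97, 98])]
rubber None
plate? [(array([0.4691, 0.1653]), np.float64(97.8)), (array([0.4713, 0.1613]), np.float64(89.4)), (array([0.4686, 0.1701]), np.float64(90.4))]
```

{"op": "move_arm", "data": {"deltas": "0.5 0.05 0.1 0 0 0 0;0.5 0.14 0.25 0 0 0 0;0.5 0.22 0.4 0 0 0 0;0.5 0.25 0.45 0 0 0 0;0.5 0.25 0.45 0 0 0 0"}}

```text
time_s: 15.2
position: [0.5193, 0.2039, 0.1012]
tcp_rot: [0.005, -3.141, 0.001]
ft_force: [-0.8, -0.5, -0.6]
finger_gap: 0.0529
gripper_force: 42.0
```

```bash
python3 -c "
from circ import *
manip.capture('side')
w=manip.capture('wrist');cv2.imwrite('pics/wrist10.png',w['img'][:,:,::-1])
plan([(.4725,.292,.102,90)])
V=np.array(w['view']);p=(.4715,.292,.036);u=proj(w,p);print(u)
m=(w['img'].max(2)<60).astype(np.uint8); m[:max(0,int(u[1])-100)]=0
k,lab,st,_=cv2.connectedComponentsWithStats(m,connectivity=4); i=lab[min(419,max(0,int(u[1]))),int(u[0])]; print(st[i])
ys,xs=np.where(lab==i); P=np.array([plane(w,q,.036)[:2] for q in zip(xs,ys)],np.float32); print(cv2.minEnclosingCircle(P),cv2.fitEllipse(cv2.convexHull(P)))
print(circ(w,p,.082,win=1.4),circ(w,(.4715,.292,.039),.068,tol=.1),circ(w,(.4715,.292,.044),.062,tol=.1))"
```

```text
t 15.3 p [0.5205 0.2025 0.1013] ft [-0.1232 -0.1726 -0.9403] gap 0.053 q [ 0.2529  0.5089  1.8202 -0.0004  0.8127 -1.3191]
[ 0.239  0.448 -0.003] [-0.001 -0.     0.003] rows>= 3.0 
[401.3743 144.0607]
[ 344   87  113  112 9784]
((0.4718289077281952, 0.2907449007034302), 0.04077349603176117) ((0.47202515602111816, 0.290672242641449), (0.0801393985748291, 0.08114879578351974), 168.29075622558594)
[(array([0.4696, 0.2915]), np.float64(82.8)), (array([0.4731, 0.2867]), np.float64(75.9))] None None
```

{"op": "move_arm", "data": {"deltas": "0.5 0.05 0.1 0 0 0 0;0.5 0.12 0.23 0 0 0 0;0.5 0.2 0.38 0 0 0 0;0.5 0.238 0.446 0 0 0 0;0.5 0.238 0.446 0 0 0 0"}}

```text
time_s: 15.8
position: [0.4723, 0.2925, 0.1014]
tcp_rot: [0.004, -3.142, 0.0]
ft_force: [-0.0, -0.4, -0.6]
finger_gap: 0.0529
gripper_force: 42.1
```

{"op": "move_arm", "data": {"deltas": "0.5 0 0 0 0 0 0;0.5 0 0 0.07 0 0 0;0.5 0 0 0.15 0 0 0;0.5 0 0 0.22 0 0 0;0.5 0 0 0.25 0 0 0"}}

```text
time_s: 16.3
position: [0.4729, 0.2907, 0.0504]
tcp_rot: [-0.001, -3.14, 0.001]
ft_force: [0.4, 0.2, -1.2]
finger_gap: 0.0531
gripper_force: 42.1
```

```bash
python3 -c "
from h import *
plan([(.473,.2917,.044,90)])"
```

```text
t 16.3 p [0.4729 0.2907 0.0504] ft [ 0.4009  0.1764 -1.2023] gap 0.0531 q [ 0.4322  0.5798  1.8668 -0.0003  0.6964 -1.1379]
[-0.001  0.005  0.032] [-0.002 -0.002 -0.001] rows>= 1.0
```

{"op": "move_arm", "data": {"deltas": "0.5 0 0.003 0.007 0 0 0;0.5 0 0.003 0.014 0 0 0;0.5 0 0.003 0.02 0 0 0;0.5 0 0.003 0.024 0 0 0;0.5 0 0.003 0.026 0 0 0"}}

```text
time_s: 16.8
position: [0.4725, 0.2927, 0.0466]
tcp_rot: [-0.002, 3.141, 0.0]
ft_force: [-0.3, 0.1, -0.7]
finger_gap: 0.0533
gripper_force: 42.1
```

{"op": "move_arm", "data": {"deltas": "0.5 0 0 0.003 0 0 0;0.5 0 0 0.006 0 0 0;0.5 0 0 0.006 0 0 0"}}

```text
time_s: 17.1
position: [0.4724, 0.2927, 0.0451]
tcp_rot: [-0.002, 3.142, -0.0]
ft_force: [-0.6, -0.6, -0.3]
finger_gap: 0.0531
gripper_force: 42.1
```

{"op": "move_arm", "data": {"deltas": "0.5 0 0 0.003 0 0 0;0.5 0 0 0.006 0 0 0;0.5 0 0 0.006 0 0 0"}}

```text
time_s: 17.4
position: [0.4724, 0.2927, 0.0439]
tcp_rot: [-0.002, 3.142, -0.0]
ft_force: [-0.3, -0.1, -1.1]
finger_gap: 0.053
gripper_force: 42.1
```

{"op": "move_arm", "data": {"deltas": "0.5 0 0 0.003 0 0 0;0.5 0 0 0.005 0 0 0;0.5 0 0 0.005 0 0 0"}}

```text
time_s: 17.7
position: [0.4725, 0.2927, 0.0438]
tcp_rot: [-0.002, 3.141, 0.0]
ft_force: [-2.5, -1.9, 9.9]
finger_gap: 0.0533
gripper_force: 43.0
```

{"op": "move_arm", "data": {"deltas": "0.6 0 0 0 0 0 0;0.7 0 0 0 0 0 0;0.78 0 0 0 0 0 0;0.78 0 0 0 0 0 0;0.78 0 0 0 0 0 0", "squeeze": 20}}

```text
time_s: 18.2
position: [0.4723, 0.2927, 0.0428]
tcp_rot: [0.002, -3.141, 0.0]
ft_force: [-0.2, -0.2, 0.3]
finger_gap: 0.0665
gripper_force: 0.0
```

{"op": "move_arm", "data": {"deltas": "0.78 0 0 -0.1 0 0 0;0.78 0 0 -0.25 0 0 0;0.78 0 0 -0.45 0 0 0;0.78 0 0 -0.6 0 0 0;0.78 0 0 -0.6 0 0 0"}}

```text
time_s: 18.7
position: [0.4739, 0.2934, 0.1667]
tcp_rot: [-0.002, 3.136, 0.004]
ft_force: [-0.8, 0.3, -0.7]
finger_gap: 0.0666
gripper_force: 0.0
```

```bash
python3 -c "
from circ import *
manip.capture('side')
w=manip.capture('wrist');b=manip.capture('scene');cv2.imwrite('pics/wrist11.png',w['img'][:,:,::-1]);cv2.imwrite('pics/scene11.png',b['img'][:,:,::-1])
plan([(.569,.113,.163,90),(.569,.113,.01,90)])
for n,p,d in [('sleeve o',(.472,.292,.102),.054),('sleeve i',(.472,.292,.102),.048),('rub',(.472,.292,.036),.082)]: print(n,circ(w,p,d))
m=(w['img'].max(2)<60).astype(np.uint8)
"
```

```text
t 18.85 p [0.472  0.2925 0.1623] ft [ 0.3006  0.4897 -0.6367] gap 0.0665 q [ 0.4359  0.4268  1.7667 -0.0001  0.9491 -1.136 ]
[-0.484 -0.898 -0.004] [-0.001 -0.002  0.002] rows>= 5.0 
[0.    0.    0.765] [0. 0. 0.] rows>= 4.0 
sleeve o [(array([0.4726, 0.2926]), np.float64(51.7)), (array([0.4726, 0.2926]), np.float64(47.2))]
sleeve i [(array([0.4735, 0.2923]), np.float64(52.0)), (array([0.4735, 0.2923]), np.float64(46.7)), (array([0.4644, 0.2937]), np.float64(52.0))]
rub [(array([0.4738, 0.292 ]), np.float64(87.2)), (array([0.4868, 0.2967]), np.float64(74.8)), (array([0.4819, 0.2866]), np.float64(81.4)), (array([0.4694, 0.292 ]), np.float64(79.8))]
```

{"op": "move_arm", "data": {"deltas": "0.7 -0.05 -0.1 0 0 0 0;0.7 -0.17 -0.32 0 0 0 0;0.7 -0.3 -0.55 0 0 0 0;0.7 -0.42 -0.77 0 0 0 0;0.7 -0.484 -0.9 0 0 0 0"}}

```text
time_s: 19.35
position: [0.5701, 0.11, 0.1612]
tcp_rot: [-0.0, -3.139, 0.001]
ft_force: [-0.1, 0.8, -0.4]
finger_gap: 0.0598
gripper_force: 0.0
```

{"op": "move_arm", "data": {"deltas": "0.7 0 0 0 0 0 0;0.7 0 0 0 0 0 0"}}

```text
time_s: 19.55
position: [0.5689, 0.1122, 0.1614]
tcp_rot: [-0.001, -3.139, 0.0]
ft_force: [-0.1, 0.0, -0.3]
finger_gap: 0.0601
gripper_force: 0.0
```

```bash
python3 -c "
from circ import *
manip.capture('side')
w=manip.capture('wrist');cv2.imwrite('pics/wrist12.png',w['img'][:,:,::-1])
plan([(.569,.113,.0,90)])
print('mould',circ(w,(.569,.1125,.066),.043), 'base',circ(w,(.569,.1125,.014),.062),circ(w,(.569,.1125,.008),.068))
# plate: bright/ceramic region enclosed by green mat
hsv=cv2.cvtColor(w['img'],cv2.COLOR_RGB2HSV); u=proj(w,(.565,.2325,.019)).astype(int); print(u)
green=((hsv[...,0]>45)&(hsv[...,0]<95)&(hsv[...,1]>60)).astype(np.uint8)
m=1-green; m=cv2.morphologyEx(m,cv2.MORPH_CLOSE,np.ones((5,5),np.uint8)); x0,y0=u-75; M=np.zeros_like(m); M[max(0,y0):u[1]+75,max(0,x0):u[0]+75]=m[max(0,y0):u[1]+75,max(0,x0):u[0]+75]
k,lab,st,_=cv2.connectedComponentsWithStats(M,connectivity=4); i=lab[u[1],u[0]]; print(st[i])
cs,_=cv2.findContours((lab==i).astype(np.uint8),cv2.RETR_EXTERNAL,cv2.CHAIN_APPROX_NONE); h=cv2.convexHull(cs[0]); P=np.array([plane(w,q[0],.019)[:2] for q in h],np.float32); print(cv2.minAreaRect(P))
print(cv2.boxPoints(cv2.minAreaRect(h)))
"
```

```text
t 19.65 p [0.5687 0.1135 0.1621] ft [-0.541   0.0088  0.3077] gap 0.0602 q [ 0.083   0.4604  1.7065  0.      0.9764 -1.4896]
[-0.003 -0.002  0.81 ] [-0.    -0.004  0.004] rows>= 4.0 
mould [(array([0.5709, 0.1112]), np.float64(41.2))] base [(array([0.5804, 0.109 ]), np.float64(56.7))] [(array([0.5795, 0.1056]), np.float64(62.0))]
[399 182]
[  324   107   150   150 22500]
((0.5690162181854248, 0.23630240559577942), (0.1506635993719101, 0.16302670538425446), 0.04159470275044441)
[[324. 107.]
 [473. 107.]
 [473. 256.]
 [324. 256.]]
```

```bash
cat > plate.py <<'E'
from h import *
w=manip.capture('wrist'); im=w['img'].astype(int); u=proj(w,(.565,.2325,.019)).astype(int)
for T in (2,6,12):
    m=((im[...,1]-im[...,0])<T).astype(np.uint8); m=cv2.morphologyEx(m,cv2.MORPH_OPEN,np.ones((3,3),np.uint8))
    S=70; M=np.zeros_like(m); a,b=max(0,u[1]-S),max(0,u[0]-S); M[a:u[1]+S,b:u[0]+S]=m[a:u[1]+S,b:u[0]+S]
    k,lab,st,_=cv2.connectedComponentsWithStats(M,connectivity=8); i=1+np.argmax(st[1:,4])
    cs,_=cv2.findContours((lab==i).astype(np.uint8),cv2.RETR_EXTERNAL,cv2.CHAIN_APPROX_NONE); h=cv2.convexHull(max(cs,key=len)); P=np.array([plane(w,q[0],.019)[:2] for q in h],np.float32); print(T,st[i],cv2.minAreaRect(P))
print(im[u[1]-60:u[1]+61:12,u[0]].tolist()); print(im[u[1],u[0]-72:u[0]+73:12].tolist())
E
python3 plate.py
```

```text
2 [ 343  132   85   86 2348] ((0.5626912713050842, 0.21657393872737885), (0.06081704795360565, 0.08205187320709229), 74.9299087524414)
6 [ 343  132  106   99 6689] ((0.5656204223632812, 0.22723595798015594), (0.08310607820749283, 0.0820985957980156), 74.80751037597656)
12 [ 342  132  107   99 6931] ((0.5653016567230225, 0.22603878378868103), (0.08578751981258392, 0.08276297897100449), 74.9655990600586)
[[74, 90, 79], [72, 91, 80], [193, 179, 154], [239, 242, 241], [166, 148, 124], [238, 237, 226], [243, 246, 243], [241, 243, 241], [236, 239, 233], [133, 161, 141], [134, 161, 141]]
[[56, 67, 57], [55, 69, 59], [55, 52, 45], [197, 183, 156], [233, 237, 236], [229, 231, 224], [238, 237, 226], [239, 242, 239], [236, 240, 235], [238, 242, 238], [126, 153, 135], [128, 153, 138], [131, 156, 142]]
```

{"op": "move_arm", "data": {"deltas": "0.7 -0.005 0 0.15 0 0 0;0.7 -0.007 0 0.35 0 0 0;0.7 -0.007 -0.003 0.55 0 0 0;0.7 -0.007 -0.003 0.68 0 0 0;0.7 -0.007 -0.003 0.75 0 0 0"}}

```text
time_s: 20.2
position: [0.5694, 0.1132, 0.0108]
tcp_rot: [0.004, -3.139, 0.0]
ft_force: [-0.9, 0.3, -0.4]
finger_gap: 0.0596
gripper_force: 0.0
```

{"op": "move_arm", "data": {"deltas": "0.6 0 0 0.01 0 0 0;0.5 0 0 0.01 0 0 0;0.42 0 0 0.01 0 0 0;0.42 0 0 0.01 0 0 0;0.42 0 0 0.01 0 0 0", "squeeze": 30}}

```text
time_s: 20.7
position: [0.5711, 0.1122, 0.0118]
tcp_rot: [-0.002, 3.14, 0.0]
ft_force: [0.2, -0.2, -1.1]
finger_gap: 0.0418
gripper_force: 30.5
```

{"op": "move_arm", "data": {"deltas": "0.42 0 0 -0.01 0 0 0;0.42 0 0 -0.04 0 0 0;0.42 0 0 -0.08 0 0 0;0.42 0 0 -0.13 0 0 0;0.42 0 0 -0.18 0 0 0"}}

```text
time_s: 21.2
position: [0.5709, 0.1122, 0.0481]
tcp_rot: [-0.002, 3.141, -0.0]
ft_force: [0.2, 0.4, -0.5]
finger_gap: 0.0415
gripper_force: 30.5
```

{"op": "move_arm", "data": {"deltas": "0.42 0 0 -0.05 0 0 0;0.42 0 0 -0.1 0 0 0;0.42 0 0 -0.14 0 0 0;0.42 0 0 -0.16 0 0 0;0.42 0 0 -0.16 0 0 0"}}

```text
time_s: 21.7
position: [0.571, 0.1122, 0.0796]
tcp_rot: [-0.002, 3.141, -0.0]
ft_force: [0.2, -1.0, -1.2]
finger_gap: 0.0422
gripper_force: 30.5
```

```bash
cat > plate2.py <<'E'
from h import *
for n in('scene','side'):
    w=manip.capture(n); im=w['img'].astype(int); u=proj(w,(.565,.231,.015)).astype(int); cv2.imwrite(f'pics/{n}13.png',w['img'][:,:,::-1])
    for T in (2,6,10):
        m=((im[...,1]-im[...,0])<T).astype(np.uint8); S=42; M=np.zeros_like(m); a,b=u[1]-S,u[0]-S; M[a:u[1]+S,b:u[0]+S]=m[a:u[1]+S,b:u[0]+S]
        k,lab,st,_=cv2.connectedComponentsWithStats(M,connectivity=4); i=lab[u[1],u[0]] or 1+np.argmax(st[1:,4])
        cs,_=cv2.findContours((lab==i).astype(np.uint8),cv2.RETR_EXTERNAL,cv2.CHAIN_APPROX_NONE); h=cv2.convexHull(max(cs,key=len)); P=np.array([plane(w,q[0],.015)[:2] for q in h],np.float32); print(n,T,st[i],cv2.minAreaRect(P))
E
python3 plate2.py; python3 plate.py|head -3; python3 -c "
from h import *
plan([(.5656,.230,.07,90)])"
```

```text
scene 2 [228 223  47  42 890] ((0.5684478282928467, 0.23325227200984955), (0.08845970034599304, 0.08880086243152618), 76.04318237304688)
scene 6 [ 228  222   72   61 2851] ((0.5450038909912109, 0.24593888223171234), (0.1428232192993164, 0.17045290768146515), 28.274362564086914)
scene 10 [ 228  221   72   62 2922] ((0.5477530360221863, 0.24439597129821777), (0.14065797626972198, 0.1765492707490921), 26.37757110595703)
side 2 [ 198  215   77   78 3136] ((0.5671930313110352, 0.2133461833000183), (0.12268893420696259, 0.2835649251937866), 22.107393264770508)
side 6 [ 198  214   77   79 3539] ((0.5683038830757141, 0.21123990416526794), (0.1231619268655777, 0.2885441184043884), 22.10739517211914)
side 10 [ 191  209   84   84 6317] ((0.5829812288284302, 0.20619083940982819), (0.15889723598957062, 0.3127698600292206), 25.508054733276367)
2 [ 369  136  137  127 9658] ((0.565285861492157, 0.22665327787399292), (0.08335240185260773, 0.08138617128133774), 74.83094787597656)
6 [  369   136   137   128 11598] ((0.5652194619178772, 0.22670026123523712), (0.08345532417297363, 0.08160924166440964), 74.83427429199219)
12 [  369   136   137   128 11755] ((0.5650028586387634, 0.22582845389842987), (0.08591006696224213, 0.08206581324338913), 74.99568176269531)
t 21.85 p [0.5706 0.1122 0.0786] ft [ 0.1369 -0.0347 -1.4758] gap 0.0415 q [ 0.0806  0.5673  1.7811 -0.0001  0.7938 -1.4913]
[0.024 0.589 0.043] [-0.    -0.001  0.002] rows>= 3.0
```

{"op": "move_arm", "data": {"deltas": "0.42 0 0.05 0 0 0 0;0.42 0.01 0.17 0 0 0 0;0.42 0.02 0.31 0 0 0 0;0.42 0.025 0.44 0 0 0 0;0.42 0.025 0.54 0 0 0 0"}}

```text
time_s: 22.35
position: [0.5652, 0.2222, 0.0786]
tcp_rot: [0.003, -3.141, 0.0]
ft_force: [-0.1, 0.0, -1.1]
finger_gap: 0.0418
gripper_force: 30.6
```

{"op": "move_arm", "data": {"deltas": "0.42 0 0.04 0 0 0 0;0.42 0 0.04 0 0 0 0;0.42 0 0.04 0.06 0 0 0;0.42 0 0.04 0.14 0 0 0;0.42 0 0.04 0.2 0 0 0"}}

```text
time_s: 22.85
position: [0.5653, 0.2271, 0.0374]
tcp_rot: [0.0, -3.14, 0.001]
ft_force: [0.1, -0.1, -1.7]
finger_gap: 0.0419
gripper_force: 30.7
```

```bash
python3 plate.py; python3 -c "
from h import *
plan([(.5655,.2283,.02,90)])"
```

```text
2 [ 217  158  140  105 8634] ((0.5594590902328491, 0.23135119676589966), (0.08124208450317383, 0.07089351117610931), 75.09248352050781)
6 [  217   158   140   140 17460] ((0.5674786567687988, 0.23200584948062897), (0.09388561546802521, 0.09389536082744598), 0.013247807510197163)
12 [  217   158   140   140 17627] ((0.5674786567687988, 0.23205535113811493), (0.0938856229186058, 0.09399434179067612), 0.013225204311311245)
[[128, 115, 99], [126, 113, 96], [126, 115, 98], [83, 79, 65], [71, 71, 58], [73, 74, 60], [68, 69, 59], [115, 118, 96], [118, 120, 97], [113, 114, 94], [119, 120, 98]]
[[46, 55, 49], [124, 113, 94], [126, 116, 97], [69, 69, 56], [70, 70, 59], [67, 70, 56], [73, 74, 60], [71, 73, 58], [64, 63, 55], [123, 114, 95], [126, 114, 96], [139, 127, 108], [58, 71, 61]]
t 22.9 p [0.5646 0.2269 0.0357] ft [-0.131  -0.0019 -2.9675] gap 0.0416 q [ 0.2737  0.6582  1.7382 -0.0002  0.7489 -1.297 ]
[-0.005  0.007  0.079] [-0.002 -0.007  0.   ] rows>= 1.0
```

```bash
sed -i 's/S=70/S=100/' plate.py; python3 plate.py|head -3; python3 - <<'E'
from h import *
w=manip.capture('wrist'); im=w['img'].astype(int); cv2.imwrite('pics/wrist14.png',w['img'][:,:,::-1])
print(manip.read_state()['position'])
for x in (.525,.535,.545,.555,.565):
    y0=.2325; v=int(proj(w,(x,y0,.019))[1]); u=int(proj(w,(x,y0,.019))[0]); g=(im[v,:,1]-im[v,:,0])>=6
    L=next((k for k in range(u,0,-1) if g[k-4:k].all()),0); R=next((k for k in range(u,556) if g[k+1:k+5].all()),0)
    print(x,L,u,R,plane(w,(L,v),.019)[:2],plane(w,(R,v),.019)[:2])
E
```

```text
2 [ 211  152  154  117 8933] ((0.5624492168426514, 0.23056837916374207), (0.08117327094078064, 0.0770697221159935), 74.91154479980469)
6 [  187   151   200   179 24775] ((0.5764471292495728, 0.23193396627902985), (0.12212416529655457, 0.13752096891403198), 0.044873710721731186)
12 [  187   146   200   184 25377] ((0.57499098777771, 0.23193281888961792), (0.12503641843795776, 0.13752096891403198), 0.04487371817231178)
[0.5653 0.2274 0.0379]
0.525 232 288 298 [0.5247 0.1988] [0.5247 0.2384]
0.535 229 287 357 [0.5344 0.1966] [0.5344 0.2744]
0.545 225 287 361 [0.5445 0.1938] [0.5445 0.2775]
0.555 221 287 355 [0.5548 0.1908] [0.5548 0.2745]
0.565 218 287 350 [0.5648 0.1884] [0.5647 0.272 ]
```

{"op": "move_arm", "data": {"deltas": "0.42 0 0.012 0.02 0 0 0;0.42 0 0.012 0.04 0 0 0;0.42 0 0.012 0.06 0 0 0;0.42 0 0.012 0.075 0 0 0;0.42 0 0.012 0.08 0 0 0"}}

```text
time_s: 23.5
position: [0.5655, 0.2306, 0.0226]
tcp_rot: [0.002, -3.141, 0.0]
ft_force: [0.6, 0.6, -1.1]
finger_gap: 0.0419
gripper_force: 30.7
```

{"op": "move_arm", "data": {"deltas": "0.42 0 0 0.003 0 0 0;0.42 0 0 0.006 0 0 0;0.42 0 0 0.008 0 0 0;0.42 0 0 0.008 0 0 0"}}

```text
time_s: 23.9
position: [0.5657, 0.2306, 0.0214]
tcp_rot: [-0.002, 3.141, -0.0]
ft_force: [0.9, 0.6, -1.5]
finger_gap: 0.0418
gripper_force: 30.7
```

{"op": "move_arm", "data": {"deltas": "0.42 0 0 0.003 0 0 0;0.42 0 0 0.005 0 0 0;0.42 0 0 0.005 0 0 0"}}

```text
time_s: 24.2
position: [0.5656, 0.2306, 0.0203]
tcp_rot: [-0.002, 3.142, -0.0]
ft_force: [-1.1, 0.2, -1.7]
finger_gap: 0.0415
gripper_force: 30.7
```

Expected contact is near 0.0168; on in small steps.

{"op": "move_arm", "data": {"deltas": "0.42 0 0 0.003 0 0 0;0.42 0 0 0.006 0 0 0;0.42 0 0 0.009 0 0 0;0.42 0 0 0.009 0 0 0"}}

```text
time_s: 24.6
position: [0.5656, 0.2306, 0.0185]
tcp_rot: [0.002, -3.141, 0.0]
ft_force: [0.0, 0.9, -1.8]
finger_gap: 0.0417
gripper_force: 30.7
```

{"op": "move_arm", "data": {"deltas": "0.42 0 0 0.003 0 0 0;0.42 0 0 0.005 0 0 0;0.42 0 0 0.005 0 0 0"}}

```text
time_s: 24.9
position: [0.5656, 0.2306, 0.0175]
tcp_rot: [0.002, -3.142, 0.0]
ft_force: [0.2, -0.1, -0.9]
finger_gap: 0.0419
gripper_force: 30.7
```

{"op": "move_arm", "data": {"deltas": "0.42 0 0 0.003 0 0 0;0.42 0 0 0.003 0 0 0"}}

```text
time_s: 25.1
position: [0.5656, 0.2306, 0.0169]
tcp_rot: [0.002, -3.142, 0.0]
ft_force: [0.2, 1.0, -1.2]
finger_gap: 0.0416
gripper_force: 30.7
```

{"op": "move_arm", "data": {"deltas": "0.42 0 0 0.002 0 0 0;0.42 0 0 0.003 0 0 0;0.42 0 0 0.003 0 0 0"}}

```text
time_s: 25.4
position: [0.5657, 0.2306, 0.0166]
tcp_rot: [-0.002, 3.141, -0.0]
ft_force: [-1.2, -0.5, 2.1]
finger_gap: 0.0414
gripper_force: 31.1
```

{"op": "move_arm", "data": {"deltas": "0.42 0 0 0.002 0 0 0;0.42 0 0 0.002 0 0 0"}}

```text
time_s: 25.6
position: [0.5658, 0.2306, 0.0165]
tcp_rot: [-0.002, 3.141, 0.0]
ft_force: [-1.6, -1.2, 6.8]
finger_gap: 0.0417
gripper_force: 31.5
```

{"op": "move_arm", "data": {"deltas": "0.5 0 0 0 0 0 0;0.55 0 0 0 0 0 0;0.6 0 0 0 0 0 0;0.66 0 0 0 0 0 0;0.66 0 0 0 0 0 0", "squeeze": 20}}

```text
time_s: 26.1
position: [0.5656, 0.2306, 0.0158]
tcp_rot: [0.002, -3.141, 0.0]
ft_force: [0.6, 0.0, 1.0]
finger_gap: 0.0562
gripper_force: 0.0
```

{"op": "move_arm", "data": {"deltas": "0.66 0 0 -0.05 0 0 0;0.66 0 0 -0.15 0 0 0;0.66 0 0 -0.3 0 0 0;0.66 0 0 -0.45 0 0 0;0.66 0 0 -0.55 0 0 0"}}

```text
time_s: 26.6
position: [0.5661, 0.2308, 0.1288]
tcp_rot: [-0.002, 3.139, 0.001]
ft_force: [0.6, -0.4, -0.0]
finger_gap: 0.0566
gripper_force: 0.0
```

{"op": "move_arm", "data": {"deltas": "0.4 0 -0.1 0 0 0 0;0.4 0 -0.25 0 0 0 0;0.4 0 -0.4 0 0 0 0;0.4 0.01 -0.54 0 0 0 0;0.4 0.01 -0.59 0 0 0 0"}}

```text
time_s: 27.1
position: [0.5637, 0.1107, 0.1267]
tcp_rot: [0.001, 3.141, -0.0]
ft_force: [1.1, -0.4, -0.4]
finger_gap: 0.0343
gripper_force: 0.0
```

{"op": "move_arm", "data": {"deltas": "0.4 0 0 0 0 0 0;0.4 0 0 0 0 0 0"}}

```text
time_s: 27.3
position: [0.564, 0.1132, 0.1263]
tcp_rot: [-0.002, 3.141, 0.0]
ft_force: [-1.0, -0.4, 0.3]
finger_gap: 0.0338
gripper_force: 0.0
```

```bash
python3 -c "
from circ import *
b=manip.capture('scene');cv2.imwrite('pics/scene15.png',b['img'][:,:,::-1])
w=manip.capture('wrist');cv2.imwrite('pics/wrist15.png',w['img'][:,:,::-1])
plan([(.57,.1125,.0,90)])
print('stub',circ(w,(.57,.1125,.036),.014,tol=.3),'base',circ(w,(.57,.1125,.014),.062),circ(w,(.57,.1125,.008),.068))
print('mould',circ(w,(.5655,.2305,.071),.043))
m=(w['img'].max(2)<70).astype(np.uint8);u=proj(w,(.57,.1125,.012)).astype(int);k,lab,st,_=cv2.connectedComponentsWithStats(m,connectivity=4);i=lab[u[1],u[0]];print(u,st[i])
ys,xs=np.where(lab==i);P=np.array([plane(w,q,.010)[:2] for q in zip(xs,ys)],np.float32);print(cv2.minEnclosingCircle(P))
print('dish',circ(w,(.4715,.165,.022),.1))"
```

```text
t 27.4 p [0.5639 0.1136 0.1261] ft [-0.3746 -0.409  -0.2763] gap 0.0341 q [ 0.084   0.4965  1.7566  0.0001  0.8882 -1.489 ]
[-0.031 -0.006  0.63 ] [0.    0.001 0.004] rows>= 3.0 
stub None base None [(array([0.5726, 0.1135]), np.float64(67.8))]
mould [(array([0.5658, 0.2306]), np.float64(42.7))]
[277 198] [ 219  114  101  120 6846]
((0.5477158427238464, 0.09834995865821838), 0.06067527085542679)
dish [(array([0.4704, 0.1638]), np.float64(99.0)), (array([0.4715, 0.1611]), np.float64(89.1))]
```

{"op": "move_arm", "data": {"deltas": "0.4 -0.02 0 0.15 0 0 0;0.4 -0.035 0 0.35 0 0 0;0.4 -0.035 0 0.52 0 0 0;0.4 -0.035 0 0.62 0 0 0;0.4 -0.035 0 0.66 0 0 0"}}

```text
time_s: 27.9
position: [0.5698, 0.1135, -0.0081]
tcp_rot: [0.004, -3.139, 0.0]
ft_force: [-0.7, 0.3, -0.9]
finger_gap: 0.034
gripper_force: 0.0
```

{"op": "move_arm", "data": {"deltas": "0.3 0 0 0 0 0 0;0.2 0 0 0 0 0 0;0.1 0 0 0 0 0 0;0.1 0 0 0 0 0 0;0.1 0 0 0 0 0 0", "squeeze": 50}}

```text
time_s: 28.4
position: [0.5715, 0.1128, -0.0049]
tcp_rot: [-0.002, 3.14, 0.0]
ft_force: [-0.4, 2.0, 6.9]
finger_gap: 0.0092
gripper_force: 40.3
```

{"op": "move_arm", "data": {"deltas": "0.1 0 0 0 0 0 0;0.1 0 0 0 0 0 0;0.1 0 0 0 0 0 0"}}

```text
time_s: 28.7
position: [0.5715, 0.1128, -0.0049]
tcp_rot: [-0.002, 3.14, 0.0]
ft_force: [-0.6, 3.0, 6.1]
finger_gap: 0.0095
gripper_force: 40.6
```

{"op": "move_arm", "data": {"deltas": "0.1 0 0 -0.01 0 0 0;0.1 0 0 -0.03 0 0 0;0.1 0 0 -0.06 0 0 0;0.1 0 0 -0.1 0 0 0;0.1 0 0 -0.15 0 0 0"}}

```text
time_s: 29.2
position: [0.5707, 0.1125, 0.0246]
tcp_rot: [0.002, -3.141, 0.0]
ft_force: [-0.3, 0.1, -1.4]
finger_gap: 0.0093
gripper_force: 38.9
```

```bash
python3 -c "
from circ import *
s=manip.capture('side');b=manip.capture('scene');cv2.imwrite('pics/scene16.png',b['img'][:,:,::-1])
w=manip.capture('wrist');cv2.imwrite('pics/wrist16.png',w['img'][:,:,::-1])
plan([(.4715,.165,.04,90)])
for dz in(0,.03): print(dz,circ(w,(.571,.1128,.008+dz),.068,tol=.1),circ(w,(.571,.1128,.014+dz),.062,tol=.1))
for n,c in(('scene',b),('side',s)):
    a=cv2.imread('pics/scene15.png')[:,:,::-1] if n=='scene' else None
    print(n,[c['img'][tuple(int(round(t)) for t in proj(c,(.571+dx,.1128+.03,z))[::-1])].tolist() for z in(.006,.012,.036,.042) for dx in(-.01,.0)])
"
```

```text
t 29.35 p [0.5713 0.1126 0.0249] ft [ 0.8339  0.2989 -1.7873] gap 0.0095 q [ 0.0813  0.6455  1.8158 -0.0002  0.6786 -1.4906]
[ 0.498  0.262 -0.076] [0.    0.003 0.002] rows>= 3.0 
0 [(array([0.58  , 0.1065]), np.float64(68.5))] None
0.03 [(array([0.5705, 0.1114]), np.float64(67.2))] [(array([0.5664, 0.1126]), np.float64(63.8))]
scene [[38, 49, 40], [39, 49, 41], [39, 49, 42], [38, 49, 40], [25, 30, 27], [19, 21, 19], [10, 10, 12], [11, 12, 12]]
side [[59, 60, 61], [46, 51, 49], [58, 60, 60], [45, 50, 47], [31, 31, 32], [20, 19, 20], [17, 16, 17], [14, 13, 15]]
```

{"op": "move_arm", "data": {"deltas": "0.1 0 0 -0.1 0 0 0;0.1 0.08 0.05 -0.13 0 0 0;0.1 0.2 0.11 -0.13 0 0 0;0.1 0.35 0.18 -0.13 0 0 0;0.1 0.46 0.24 -0.13 0 0 0"}}

```text
time_s: 29.85
position: [0.4769, 0.1608, 0.0498]
tcp_rot: [0.002, -3.141, 0.0]
ft_force: [0.3, -0.1, -1.1]
finger_gap: 0.0096
gripper_force: 39.0
```

{"op": "move_arm", "data": {"deltas": "0.1 0.04 0.02 0 0 0 0;0.1 0.04 0.02 0 0 0 0;0.1 0.04 0.02 0.05 0 0 0;0.1 0.04 0.02 0.1 0 0 0;0.1 0.04 0.02 0.14 0 0 0"}}

```text
time_s: 30.35
position: [0.4711, 0.164, 0.0206]
tcp_rot: [0.001, -3.141, 0.0]
ft_force: [0.2, 0.3, -1.7]
finger_gap: 0.0094
gripper_force: 39.0
```

```bash
python3 -c "
from circ import *
manip.capture('side');w=manip.capture('wrist')
plan([(.4712,.1645,.003,90)])
print('dish',circ(w,(.471,.1645,.022),.1,win=1.3))"
```

```text
t 30.45 p [0.4704 0.164  0.0203] ft [ 0.8535 -0.8377 -0.8115] gap 0.0095 q [ 0.2028  0.5763  2.0241 -0.0002  0.5436 -1.3684]
[-0.004  0.003  0.087] [-0.001 -0.005  0.001] rows>= 1.0 
dish [(array([0.4692, 0.1634]), np.float64(92.8)), (array([0.4773, 0.1625]), np.float64(101.4)), (array([0.4876, 0.1636]), np.float64(91.1)), (array([0.4614, 0.1713]), np.float64(91.5))]
```

{"op": "move_arm", "data": {"deltas": "0.1 0 0.003 0.03 0 0 0;0.1 0 0.003 0.055 0 0 0;0.1 0 0.003 0.075 0 0 0;0.1 0 0.003 0.09 0 0 0;0.1 0 0.003 0.09 0 0 0"}}

```text
time_s: 30.95
position: [0.4706, 0.1651, 0.0036]
tcp_rot: [0.002, -3.141, 0.0]
ft_force: [0.9, -0.4, -1.4]
finger_gap: 0.0097
gripper_force: 39.0
```

{"op": "move_arm", "data": {"deltas": "0.1 0 0 0.004 0 0 0;0.1 0 0 0.008 0 0 0;0.1 0 0 0.01 0 0 0;0.1 0 0 0.01 0 0 0"}}

```text
time_s: 31.35
position: [0.4708, 0.1651, 0.002]
tcp_rot: [-0.002, 3.141, -0.0]
ft_force: [0.2, -0.3, -0.8]
finger_gap: 0.0097
gripper_force: 39.0
```

{"op": "move_arm", "data": {"deltas": "0.1 0 0 0.003 0 0 0;0.1 0 0 0.005 0 0 0;0.1 0 0 0.005 0 0 0"}}

```text
time_s: 31.65
position: [0.4707, 0.1651, 0.0009]
tcp_rot: [0.002, -3.142, 0.0]
ft_force: [-0.0, -0.1, -1.6]
finger_gap: 0.0093
gripper_force: 39.0
```

{"op": "move_arm", "data": {"deltas": "0.1 0 0 0.003 0 0 0;0.1 0 0 0.006 0 0 0;0.1 0 0 0.007 0 0 0;0.1 0 0 0.007 0 0 0"}}

```text
time_s: 32.05
position: [0.4707, 0.1651, -0.0005]
tcp_rot: [0.002, -3.141, 0.0]
ft_force: [-0.1, 0.0, -0.4]
finger_gap: 0.0097
gripper_force: 39.0
```

{"op": "move_arm", "data": {"deltas": "0.1 0 0 0.003 0 0 0;0.1 0 0 0.004 0 0 0;0.1 0 0 0.004 0 0 0"}}

```text
time_s: 32.35
position: [0.4708, 0.1651, -0.0009]
tcp_rot: [-0.002, 3.141, -0.0]
ft_force: [-1.7, -0.2, 4.7]
finger_gap: 0.0097
gripper_force: 40.3
```

Contact. Release and rise.

{"op": "move_arm", "data": {"deltas": "0.18 0 0 0 0 0 0;0.26 0 0 0 0 0 0;0.34 0 0 0 0 0 0;0.38 0 0 0 0 0 0;0.38 0 0 0 0 0 0", "squeeze": 20}}

```text
time_s: 32.85
position: [0.4707, 0.1651, -0.0013]
tcp_rot: [0.002, -3.142, 0.0]
ft_force: [-0.4, -0.3, -0.8]
finger_gap: 0.0325
gripper_force: 0.0
```

{"op": "move_arm", "data": {"deltas": "0.38 0 0 -0.05 0 0 0;0.38 0 0 -0.2 0 0 0;0.38 0 0 -0.45 0 0 0;0.38 0 0 -0.7 0 0 0;0.38 0 0 -0.95 0 0 0"}}

```text
time_s: 33.35
position: [0.4701, 0.165, 0.1916]
tcp_rot: [-0.002, 3.141, -0.0]
ft_force: [0.6, 0.6, -0.5]
finger_gap: 0.0328
gripper_force: 0.0
```

{"op": "move_arm", "data": {"deltas": "0.38 0.1 0 -0.4 0 0 0;0.38 0.15 0 -0.65 0 0 0;0.38 0.15 0 -0.65 0 0 0;0.38 0.15 0 -0.65 0 0 0"}}

```text
time_s: 33.75
position: [0.4409, 0.1653, 0.3239]
tcp_rot: [-0.002, 3.133, 0.003]
ft_force: [0.9, -0.3, -0.5]
finger_gap: 0.032
gripper_force: 0.0
```

```bash
python3 -c "
from circ import *
manip.capture('side')
w=manip.capture('wrist');cv2.imwrite('pics/wrist17.png',w['img'][:,:,::-1])
s=manip.read_state();print(s['time_s'],s['position'],s['finger_gap'])
for n,p,d in [('collar',(.457,.0375,.0315),.046),('gflange',(.457,.0375,.0175),.058),('base68',(.471,.165,.012),.068),('base62',(.471,.165,.018),.062),('dish',(.471,.165,.022),.1),('sleeve',(.473,.2925,.102),.054),('sleeve i',(.473,.2925,.102),.048),('mould',(.5655,.2305,.071),.043),('rub',(.472,.292,.036),.082)]: print(n,circ(w,p,d,tol=.08))"
```

```text
33.85 [0.4403 0.165  0.3194] 0.032821688377422664
collar [(array([0.4516, 0.0441]), np.float64(45.8)), (array([0.458 , 0.0367]), np.float64(45.7)), (array([0.4553, 0.047 ]), np.float64(45.6))]
gflange [(array([0.4594, 0.0381]), np.float64(57.3)), (array([0.4667, 0.0304]), np.float64(58.0))]
base68 [(array([0.4693, 0.1646]), np.float64(67.3)), (array([0.4636, 0.1741]), np.float64(68.4)), (array([0.4738, 0.1759]), np.float64(68.7)), (array([0.4848, 0.1714]), np.float64(67.8))]
base62 [(array([0.468 , 0.1646]), np.float64(62.8))]
dish [(array([0.4709, 0.1635]), np.float64(95.9)), (array([0.4553, 0.1494]), np.float64(100.1)), (array([0.4526, 0.1744]), np.float64(99.2))]
sleeve [(array([0.4692, 0.2907]), np.float64(53.6)), (array([0.4754, 0.2931]), np.float64(53.3)), (array([0.455 , 0.2734]), np.float64(53.2))]
sleeve i [(array([0.4743, 0.291 ]), np.float64(47.8))]
mould None
rub [(array([0.4792, 0.2982]), np.float64(81.7)), (array([0.4699, 0.2926]), np.float64(81.8)), (array([0.4848, 0.2857]), np.float64(82.2))]
```

```bash
python3 -c "
from circ import *
w=manip.capture('wrist'); print(circ(w,(.5655,.2305,.071),.043,tol=.2))
print(manip.hand_in())"
```

```text
None
the job is handed in; nothing more can be done
None
```

The job is handed in at about 34 s: gauge ring flat in the tray, sleeve around the clean base's stub (about 2 mm off its axis), mould upright on the firing plate, used base stub up in the dish. All four were confirmed by contact force and camera measurement except that the mould was not picked up in the last picture; it measured upright right after I let it go, and I did not check that the jaw model hadn't moved.

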